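Make up a doming kit and a soldering kit for the jewellery class

ROBOT

A 6-joint arm with a two-finger parallel gripper is mounted at the origin on the work surface. World frame = base frame: x ahead of the robot, y to its left, z up, the work surface at z = 0. Lengths are in m, angles in rad, forces in N, time in s.
With the tool pointing down it reaches from about 0.375 to 0.975 m from the base axis. Payload 3.8 kg.
Tool frame: the origin (TCP) lies midway between the tips of the shut fingers; the grasp point (between the pads) lies 19 mm behind it; z points along the fingers, y is the line along which they close (so a half turn about z gives the same grasp; the last joint's range is limited). The gripper opens to 85 mm and grips with 20 to 120 N. Pads are 22 mm wide; open, the fingers measure 114 mm over their backs; the gripper's body (76 mm by 85 mm) begins 54 mm behind the grasp point. The pads swing forward as they close: fully open they stand 13 mm farther back than shut.
Start: joints at [1.187, 0.264, 1.604, -0, 1.274, -0.037], TCP at [0.229, 0.635, 0.231] pointing down, gripper open.
Joint ranges: [-2.63, 2.63], [-0.94, 2.18], [0.31, 2.57], [-1.31, 4.45], [0, 2.66], [-2.55, 2.55]. Speed limits (rad/s): [2.57, 2.57, 3.14, 3.14, 3.14, 3.14].

INTERFACE

Orientations are given as a rotation vector (axis times angle).
In Python, from workcell import status, read_camera, workorder, masks_of gives the robot as it stands.
- The arm moves only by the tool drive_tool, never from a script. Its argument "rows" is a list of rows, each a list of 7 numbers: the turn, a rotation vector about the tool's x, y, z in degrees, then the shift along the tool's x, y, z in m, then the opening, from 0 (shut) to 1 (fully open). In form: [[ax, ay, az, tx, ty, tz, claw], ...]. A call has 1 to 8 rows; each row shifts and turns the commanded pose from where the row before left it, along the tool's axes as they then stand; what a row does not reach is not made up. A row lasts 1/12 s, in which the tool goes at most 41.7 mm and 7.16 degrees, less where a joint would pass 70% of its speed; a pose out of reach is approached as far as the arm can. A call is refused whole if a number of a shift passes 0.0417 or a number of a turn 7.16, either way. A call with a gripper value outside its range is refused whole. The fingers move at their own pace and stop on an object; "force" is the grip in N (left out, the last holds). Time passes only in rows, so rows that do not move let the fingers close. It gives the time, the measured TCP pose, the force, the opening and the grip force at its end, in the units of the state.
- status.read_state(): the state, without advancing time (a new reading comes with each control period).
- read_camera(name): name is "scene" or "top" or "wrist"; returns a dict with "color" (384x512x3 uint8, red, green, blue), "intrinsics" (3x3 intrinsics, pixels), "D" ([k1, k2, p1, p2, k3] as OpenCV has them; the pictures are not rectified), "world_from_camera" (4x4, takes a point from camera to world coordinates); the wrist camera has in their place "mount" (4x4, takes a point from camera to tool coordinates, whose origin is the TCP and whose axes are the flange's). Camera axes: x right, y up, looking along -z (the intrinsics and any distortion apply to the point x, -y, -z); pixel columns grow to the right and rows downward; lengths in m; the calibration is good to about 2 mm. A picture is of the moment at which its call begins: read the wrist's pose just before it. There is no depth.
- workorder.finish_job(): hands the job in; it is judged then, once.
Trained networks look in a picture, given as the dict that the camera call returned (one of the last four; its "shot" number tells which), for a name from the list of things; names that differ only in an ending like _2 or _b are one class to them, and where a whole thing is asked for, a point or a joint stands for the part that bears it (a point fixed in the world has none). Each returns a list of dicts, best first, with "score" (0 to 1); they miss things now and then, are a little off and sometimes report something else, mostly with a low value. They report only what shows in the picture. A call takes as long as a camera call. They do not tell look-alikes from the thing itself.
- masks_of(picture, name): "mask" (384x512 bool, what is visible of it) and "bbox" ([left, top, right, bottom] in pixels, round what is visible of it).
The state is a dict: "time": time; "q": joint angles; "joint_vel": joint speeds; "joint_torque": joint torques, N m; "tool_pos": TCP position; "tcp_rot": TCP orientation; "wrist_force": force on the tool from outside, world axes, zero at the start; "torque": the same for the moment, N m; "width": opening from 0.0 (shut) to 1.0 (fully open); "grip_force": force on a finger pad.
Only numpy, scipy, OpenCV 4.12 (cv2) and the standard library are available. Lean on these libraries where they do the work, as an engineer would, in place of code of your own. Each camera call takes 0.05 s, during which the arm holds its last target. There are 200 camera calls.

TASK

Make up two student kits from the tools on the bench. The doming kit is the brass doming block and the steel ball punch: lay both on the floor of the wooden case and shut its lid fully. The soldering kit is the micro torch and the flux jar: stand both upright on the floor of the grey metal tray, keeping each upright all the way, and leave the unfinished copper cuff where it stands.

Things in the scene. Friction and masses are not known exactly. Their poses are not given: they have to be found in the camera images.
- block: Brass doming block: a 40 mm cube, 0.45 kg, with round hollows (16 to 28 mm across, 6 mm deep) sunk in the top and the four sides. Origin: centre of its underside; z up, x and y square to its sides. Take it across either pair of parallel sides, 40 mm apart.
- punch: Steel ball punch lying on its side, 0.17 kg: octagonal shank 18 mm across flats, 70 mm long, then a short neck and a 17 mm ball. Origin: on the axis at mid-shank, 9 mm above what it lies on. x runs along the axis to the ball: shank from x = -35 to +35 mm, ball's end at +61.5 mm; it balances about 5 mm from the origin towards the ball.
- torch: Micro torch, standing, 130 mm tall, 0.18 kg: round black foot 56 mm across, 12 mm high; dark cylindrical body 33 mm in diameter up to z = 101 mm; steel head (34 x 20 mm) up to 128 mm, its nozzle reaching 34 mm from the axis along +x, its trigger 24 mm along -x. Origin: centre of the underside. Take the body about 85 mm up, fingers closing along its y, past the head's sides.
- jar: Small closed flux jar, standing: white glazed body with a ribbed aluminium screw cap, 47 mm in diameter, 44 mm tall, 0.11 kg. Origin: centre of the underside; z up.
- cuff: Unfinished copper cuff bracelet: an open band standing on its edge like a napkin ring, 64 mm in diameter, 30 mm tall, 2 mm thick, 70 g. Not part of any kit. Origin: centre of the underside. It is left where it stands.
- case: Wooden tool case with a hinged lid, fixed to the table: outside 160 (x) x 180 (y) x 52 mm high without the lid; walls and floor 6 mm, so inside 148 x 168 mm, 46 mm deep, undivided, floor 6 mm above the origin. Origin: centre of the underside; the hinge is along the +x edge, the front at -x.
- tray: Open grey sheet-metal tray with a steel rim, fixed to the table: outside 130 (x) x 210 (y) x 34 mm high (rim to 37 mm), walls and floor 5 mm, so inside 120 x 200 mm, undivided, floor 5 mm above the origin. Origin: centre of the underside.
- case_lid (a joint): Hinge of the case lid in rad: 0 shut, grows as it opens, stop at 1.9 (a little past upright). The stiff hinge keeps the lid at whatever angle it is left; up to about 3 N at the knob moves it. The lid is a board 160 x 180 x 8 mm, 0.16 kg.
- case_lid_handle (a point): Centre of the head of the lid's brass knob (round, 28 mm across, 16 mm long, on a 12 mm stem): 35 mm out from the lid's outer face, 30 mm from its front edge, in the middle. Shut, it lies 130 mm in front of the hinge point and 43 mm above it; it moves with the lid. With fingers closing along the case's y, the knob turns between them while the tool stays pointing down.
- case_lid_hinge (a point): Middle of the hinge line (which runs along the case's y), on the case's rear upper edge, 80 mm behind the case's origin along +x and 52.5 mm above it; does not move with the lid.
Not all that is in view belongs to the job. Of the things that look like the punch, take the one that is farthest to the robot's right at the start.

How it is judged:
By the outcome, as a careful person would: the job done as asked, in the order asked, and still so for the second after the job is handed in, with the robot touching nothing.
It also fails if it takes over 149 s, if anything falls off the work surface, if the arm or the gripper's body presses on something with over 40 N, if the wrist force passes 120 N, or if a joint passes its speed limit or range.

## Working session

There is one attempt and no reset: what is moved stays moved. The work goes in short steps, Python scripts to look and compute and a tool call to move; the robot and the scene stay as the last step left them, time stands still between calls to the robot, and variables do not carry over. Pictures are saved under pics/ and viewed, at most 14 in all, crops included, and the job is handed in when it is done.

Besides the shell and the picture viewer there is one more tool, called after "Emit:" by a JSON object that holds its "method" and its "body". drive_tool: Moves the arm, as the interface text tells. Its arguments: {"type":"object","properties":{"rows":{"type":"array"},"force":{"type":"number"}},"required":["rows"]}

```bash
ls; mkdir -p pics; cat > h.py <<'E'
import numpy as np, cv2
from scipy.spatial.transform import Rotation as R
from workcell import status, read_camera, workorder, masks_of
def shot(n):
    s=status.read_state(); p=read_camera(n)
    if n=='wrist':
        T=np.eye(4); T[:3,:3]=R.from_rotvec(s['tcp_rot']).as_matrix(); T[:3,3]=s['tool_pos']
        p['world_from_camera']=T@np.array(p['mount'])
    return p
def save(p,f,crop=None,k=1):
    im=p['color'][:,:,::-1]
    if crop: im=im[crop[1]:crop[3],crop[0]:crop[2]]
    cv2.imwrite('pics/'+f,cv2.resize(im,None,fx=k,fy=k,interpolation=cv2.INTER_CUBIC))
def ray(p,uv):
    uv=np.array(uv,float).reshape(-1,1,2)
    n=cv2.undistortPoints(uv,np.array(p['intrinsics'],float),np.array(p['D'],float)).reshape(-1,2)
    d=np.c_[n[:,0],-n[:,1],-np.ones(len(n))]; T=np.array(p['world_from_camera'])
    return T[:3,3], d@T[:3,:3].T
def atz(p,uv,z):
    o,d=ray(p,uv); return o+d*((z-o[2])/d[:,2])[:,None]
def proj(p,X):
    T=np.linalg.inv(np.array(p['world_from_camera'])); X=np.atleast_2d(X)@T[:3,:3].T+T[:3,3]
    X=X*[1,-1,-1]
    return cv2.projectPoints(X.astype(float),np.zeros(3),np.zeros(3),np.array(p['intrinsics'],float),np.array(p['D'],float))[0].reshape(-1,2)
def tri(obs):
    A=np.zeros((3,3));b=np.zeros(3)
    for p,uv in obs:
        o,d=ray(p,uv); d=d[0]/np.linalg.norm(d[0]); M=np.eye(3)-np.outer(d,d); A+=M;b+=M@o
    return np.linalg.solve(A,b)
E
python3 - <<'E'
from h import *
for n in ['scene','top']:
    p=shot(n); save(p,n+'0.png',k=1.5)
    print(n,np.round(p['world_from_camera'],3).tolist(),np.round(p['intrinsics'],1).tolist(),p['D'])
    for o in ['block','punch','torch','jar','cuff','case','tray','case_lid','case_lid_handle']:
        for m in masks_of(p,o): 
            ys,xs=np.nonzero(m['mask']); print(o,round(m['score'],2),np.round(m['bbox']).tolist(),round(xs.mean(),1),round(ys.mean(),1),len(xs))
print(status.read_state())
E
```

```text
pics
scene [[0.096, -0.684, 0.723, 1.274], [0.995, 0.06, -0.076, -0.074], [0.008, 0.727, 0.687, 0.833], [0.0, 0.0, 0.0, 1.0]] [[441.2, 0.0, 252.7], [0.0, 441.2, 195.5], [0.0, 0.0, 1.0]] [-0.06153392  0.          0.          0.          0.        ]
block 0.96 [242.0, 223.0, 263.0, 246.0] 251.9 234.4 388
punch 0.67 [277.0, 167.0, 310.0, 178.0] 298.3 171.3 88
punch 0.47 [207.0, 199.0, 217.0, 229.0] 211.9 213.1 213
punch 0.43 [243.0, 168.0, 251.0, 192.0] 246.3 181.4 127
torch 0.63 [278.0, 167.0, 300.0, 215.0] 288.7 190.7 692
cuff 0.81 [283.0, 259.0, 311.0, 289.0] 296.8 273.6 526
case 0.6 [85.0, 179.0, 168.0, 252.0] 123.9 216.0 4650
tray 0.64 [320.0, 179.0, 418.0, 235.0] 366.2 206.7 3828
case_lid 0.93 [83.0, 179.0, 163.0, 240.0] 122.8 208.8 3615
case_lid_handle 0.94 [86.0, 176.0, 167.0, 239.0] 122.6 209.1 3482
top [[0.008, 0.993, -0.121, 0.384], [-1.0, 0.006, -0.02, -0.021], [-0.019, 0.121, 0.992, 0.943], [0.0, 0.0, 0.0, 1.0]] [[410.2, 0.0, 251.5], [0.0, 410.2, 186.0], [0.0, 0.0, 1.0]] [-0.08238185  0.          0.          0.          0.        ]
block 0.74 [237.0, 147.0, 262.0, 173.0] 25
[... 578 characters left out ...]
6046
{'time': 1.0, 'q': array([ 1.18707389e+00,  2.63845791e-01,  1.60400188e+00, -5.46457715e-06,
        1.27370525e+00, -3.68875357e-02]), 'joint_vel': array([-7.22929895e-05, -5.10909098e-04, -5.85494935e-04, -6.80095998e-04,
        1.87933010e-04,  1.06202624e-03]), 'joint_torque': array([ 1.04537176e-03, -5.15077543e+01, -3.67736471e+01,  7.96160543e-05,
        6.58332356e-04,  1.15798208e-06]), 'tool_pos': array([0.22944089, 0.63480117, 0.23131527]), 'tcp_rot': array([5.42075583e-01, 3.09445863e+00, 5.93315832e-05]), 'wrist_force': array([-0.65867211,  0.16758273, -0.61830135]), 'torque': array([ 0.03267358,  0.01671909, -0.03194929]), 'grip_force': 0.0, 'width': 1.0029439064595056}
```

View pics/top0.png

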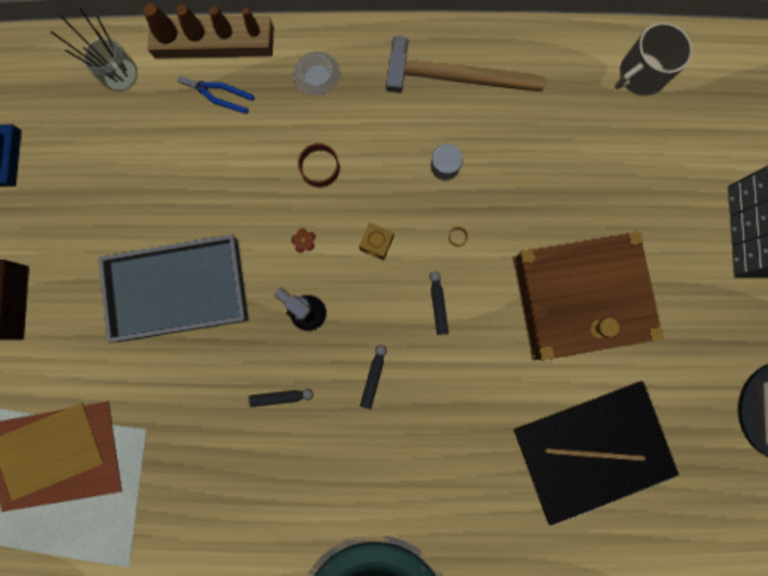

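View pics/scene0.png

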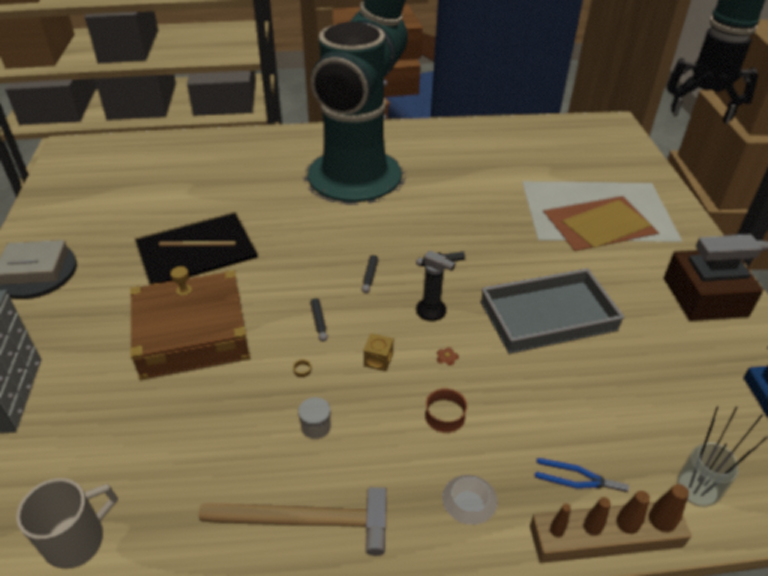

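Looking at the pictures: the top view is robot-up (+x), with its right side being −y. There are three punch look-alikes, at top px (187,265), (249,251) and (292,202). The farthest to the robot's right is (292,202), which is (212,213) in the scene view. The lid is shut, with its knob at top px (403,218). Next I'll fit poses to the masks from both views and enlarge a crop of that punch.

```bash
cat > fit.py <<'E'
from h import *
from scipy.optimize import minimize
def box(x0,x1,y0,y1,z0,z1): return np.array([[x,y,z] for x in(x0,x1) for y in(y0,y1) for z in(z0,z1)])
def cyl(r,z0,z1,c=(0,0)):
    a=np.linspace(0,2*np.pi,32,False); return np.array([[c[0]+r*np.cos(t),c[1]+r*np.sin(t),z] for t in a for z in(z0,z1)])
def xcyl(r,x0,x1): return cyl(r,x0,x1)[:,[2,0,1]]
M={'block':[box(-.02,.02,-.02,.02,0,.04)],
 'punch':[xcyl(.0094,-.035,.035),xcyl(.005,.035,.05),xcyl(.0075,.047,.059),xcyl(.003,.059,.0615)],
 'torch':[cyl(.028,0,.012),cyl(.0165,.012,.101),box(-.017,.017,-.01,.01,.101,.128),box(0,.034,-.006,.006,.11,.122),],
 'jar':[cyl(.0235,0,.044)],'cuff':[cyl(.032,0,.03)],
 'case':[box(-.08,.08,-.09,.09,0,.06)],'tray':[box(-.065,.065,-.105,.105,0,.037)]}
def render(p,name,v):
    im=np.zeros((384*2,512*2),np.uint8); c,s=np.cos(v[2]),np.sin(v[2]); Rz=np.array([[c,-s,0],[s,c,0],[0,0,1]])
    for P in M[name]:
        uv=proj(p,P@Rz.T+[v[0],v[1],v[3]]); h=cv2.convexHull(uv.astype(np.float32))
        cv2.fillConvexPoly(im,np.round(((h+.5)*2-.5)*16).astype(np.int32),1,shift=4)
    return cv2.resize(im.astype(np.float32),(512,384),interpolation=cv2.INTER_AREA)
def fit(name,obs,v0,zfree=True):
    v0=np.array(v0,float); sc=np.array([.005,.005,.15,.004])
    def f(u):
        v=v0+np.r_[u,0][:4]*sc if not zfree else v0+u*sc; e=0
        for p,m in obs:
            r=render(p,name,v); e+=1-np.minimum(r,m).sum()/max(np.maximum(r,m).sum(),1)
        return e
    best=None
    n=4 if zfree else 3
    for t in (0,.7,-.7):
        u0=np.zeros(n);u0[2]=t
        r=minimize(f,u0,method='Nelder-Mead',options=dict(maxiter=400,initial_simplex=np.vstack([u0]+[u0+d for d in np.eye(n)])))
        if best is None or r.fun<best.fun: best=r
    v=v0+(best.x if zfree else np.r_[best.x,0])*sc
    return v,best.fun/len(obs)
E
python3 - <<'E'
from fit import *
P={n:shot(n) for n in('top','scene')}
save(P['top'],'punchC.png',(225,170,320,285),5)
px={'block':(250,160),'punch':(292,202),'torch':(201,205),'jar':(297,107),'cuff':(213,109),'case':(393,197),'tray':(115,192)}
yaw={'block':-.3,'punch':.1,'torch':.6,'jar':0,'cuff':0,'case':.1,'tray':.1}
H={'punch':.009,'case':.03,'tray':.02,'block':.02,'jar':.022,'torch':.05,'cuff':.015}
for o in px:
    x,y,_=atz(P['top'],px[o],H[o])[0]; v0=[x,y,yaw[o],.009 if o=='punch' else 0]
    obs=[];sc=[]
    for n in P:
        r=render(P[n],o,v0); c=[(float((np.minimum(r,m['mask'])).sum()),m) for m in masks_of(P[n],o)]
        c=[k for k in c if k[0]>20]
        if c: m=max(c,key=lambda k:k[0])[1]; obs.append((P[n],m['mask'].astype(np.float32)));sc.append((n,round(m['score'],2)))
    if obs:
        for zf in ([True,False] if len(obs)>1 else [False]):
            v,e=fit(o,obs,v0,zf); print(o,sc,np.round(v,4),round(e,3))
E
```

```text
block [('top', 0.9), ('scene', 0.72)] [ 5.558e-01 -2.000e-04 -3.599e-01 -6.000e-04] 0.06
block [('top', 0.9), ('scene', 0.72)] [ 5.559e-01  2.000e-04 -3.855e-01  0.000e+00] 0.061
punch [('top', 0.84), ('scene', 0.78)] [ 0.4504 -0.0965  0.133   0.0061] 0.158
punch [('top', 0.84), ('scene', 0.78)] [ 0.4511 -0.0963  0.1312  0.009 ] 0.159
torch [('top', 0.67), ('scene', 0.74)] [ 0.4471  0.1051  0.9039 -0.002 ] 0.116
torch [('top', 0.67), ('scene', 0.74)] [0.4475 0.1047 0.901  0.    ] 0.118
jar [('top', 0.64), ('scene', 0.95)] [ 0.6797 -0.1072  0.261  -0.0009] 0.069
jar [('top', 0.64), ('scene', 0.95)] [ 0.6793 -0.107   0.0824  0.    ] 0.071
cuff [('top', 0.58), ('scene', 0.75)] [ 0.6777  0.0919  0.0776 -0.0032] 0.502
cuff [('top', 0.58), ('scene', 0.75)] [ 0.6788  0.091  -0.0979  0.    ] 0.514
case [('top', 0.63), ('scene', 0.88)] [ 0.4711 -0.3142  0.1724 -0.0013] 0.031
case [('top', 0.63), ('scene', 0.88)] [ 0.4715 -0.3139  0.1758  0.    ] 0.032
tray [('top', 0.95), ('scene', 0.88)] [ 0.4801  0.3126  0.1668 -0.0027] 0.019
tray [('top', 0.95), ('scene', 0.88)] [0.4807 0.3115 0.1711 0.    ] 0.027
```

View pics/punchC.png

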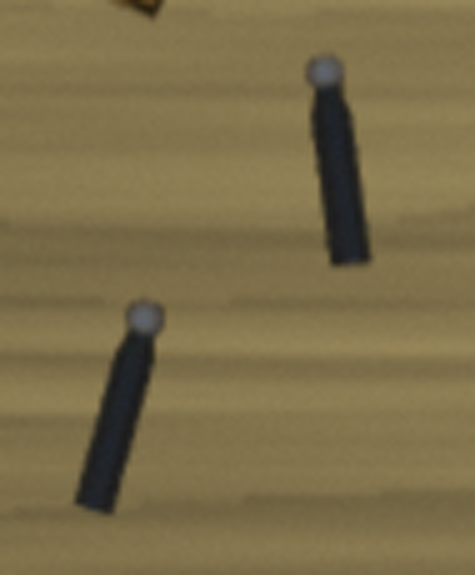

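The crop shows the ball punch with its ball up at top px ≈(290,184) and shank end ≈(295,222). It is the rightmost of the three and matches the description, so it's the target. Next is a motion helper.

```bash
cat > plan.py <<'E'
from h import *
import sys
# python3 plan.py x y z yaw_deg(tool x, mod 180) [claw] : rotation rows then shift rows, tool axes
def plan(pos,yaw,pt=None,yt=None):
    pass
def go(wps,claw):
    s=status.read_state(); p=np.array(s['tool_pos']); Rm=R.from_rotvec(s['tcp_rot']).as_matrix()
    y0=np.degrees(np.arctan2(Rm[1,0],Rm[0,0])); print('now',p.round(4),'yaw',y0.round(1),'tilt',np.degrees(np.arccos(-Rm[2,2])).round(2),'q',np.round(s['q'],2))
    for w in wps:
        t=np.array(w[:3]); 
        d=t-p
        yw=w[3] if len(w)>3 and w[3] is not None else y0
        dy=(yw-y0+180)%360-180
        c,s_=np.cos(np.radians(y0)),np.sin(np.radians(y0))
        # tool axes: x=(c,s,0), y=(s,-c,0), z=-z
        tl=np.array([d[0]*c+d[1]*s_, d[0]*s_-d[1]*c, -d[2]])
        n=max(1,int(np.ceil(np.linalg.norm(tl)/.04)))
        m=int(np.ceil(abs(dy)/7.1-1e-6)) if abs(dy)>.3 else 0
        print('->',w,'shift',tl.round(4),'rows',n,'x',[float(v) for v in (tl/n).round(4)],'; turn az',round(-dy,2),'rows',m,'x',round(-dy/max(m,1),2))
        p=t;y0=yw
if __name__=='__main__':
    go([[None if v=='-' else float(v) for v in a.split(',')] for a in sys.argv[1:]],1)
E
python3 - <<'E'
from h import *
th=.174;c,s=np.cos(th),np.sin(th)
k=np.array([.4713-.05*c,-.314-.05*s,.0955]); print('knob',k)
for n in('top','scene'):
    p=shot(n); print(n,proj(p,k))
p=shot('wrist'); print(np.round(p['mount'],3).tolist(),np.round(p['intrinsics'],1).tolist())
E
python3 plan.py 0.48,0.35,0.3 0.52,0,0.3,20 0.52,0,0.3,-80 .4221,-.3227,.28,-80
```

```text
knob [ 0.42205499 -0.32265617  0.0955    ]
top [[405.01510858 218.15483016]]
scene [[119.16636199 182.93203825]]
[[-0.001, 0.946, 0.325, 0.085], [1.0, 0.001, -0.0, 0.0], [-0.001, 0.325, -0.946, -0.142], [0.0, 0.0, 0.0, 1.0]] [[335.1, 0.0, 253.4], [0.0, 335.1, 196.1], [0.0, 0.0, 1.0]]
now [0.2294 0.6348 0.2313] yaw 160.1 tilt 0.0 q [ 1.19  0.26  1.6  -0.    1.27 -0.04]
-> [0.48, 0.35, 0.3] shift [-0.3325 -0.1827 -0.0687] rows 10 x [-0.0332, -0.0183, -0.0069] ; turn az -0.0 rows 0 x -0.0
-> [0.52, 0.0, 0.3, 20.0] shift [-0.1566 -0.3156 -0.    ] rows 9 x [-0.0174, -0.0351, -0.0] ; turn az 140.13 rows 20 x 7.01
-> [0.52, 0.0, 0.3, -80.0] shift [ 0.  0. -0.] rows 1 x [0.0, 0.0, -0.0] ; turn az 100.0 rows 15 x 6.67
-> [0.4221, -0.3227, 0.28, -80.0] shift [0.3008 0.1524 0.02  ] rows 9 x [0.0334, 0.0169, 0.0022] ; turn az -0.0 rows 0 x -0.0
```

Emit:
{"method": "drive_tool", "body": {"rows": [[0,0,0,-0.0332,-0.0183,-0.0069,1],[0,0,0,-0.0332,-0.0183,-0.0069,1],[0,0,0,-0.0332,-0.0183,-0.0069,1],[0,0,0,-0.0332,-0.0183,-0.0069,1],[0,0,0,-0.0332,-0.0183,-0.0069,1],[0,0,0,-0.0332,-0.0183,-0.0069,1],[0,0,0,-0.0332,-0.0183,-0.0069,1],[0,0,0,-0.0332,-0.0183,-0.0069,1]]}}

```text
time: 2.62
tool_pos: [0.4304, 0.4053, 0.2871]
tcp_rot: [0.542, 3.094, 0.001]
wrist_force: [0.4, 0.3, 0.3]
width: 1.001
grip_force: 0.0
```

Emit:
{"method": "drive_tool", "body": {"rows": [[0,0,0,-0.0332,-0.0183,-0.0069,1],[0,0,0,-0.0332,-0.0183,-0.0069,1],[0,0,7,0,0,0,1],[0,0,7,0,0,0,1],[0,0,7,0,0,0,1],[0,0,7,0,0,0,1],[0,0,7,0,0,0,1],[0,0,7,0,0,0,1]]}}

```text
time: 3.28
tool_pos: [0.4795, 0.3497, 0.3004]
tcp_rot: [1.624, 2.69, 0.0]
wrist_force: [0.3, -0.0, -0.6]
width: 0.999
grip_force: 0.0
```

Emit:
{"method": "drive_tool", "body": {"rows": [[0,0,7,0,0,0,1],[0,0,7,0,0,0,1],[0,0,7,0,0,0,1],[0,0,7,0,0,0,1],[0,0,7,0,0,0,1],[0,0,7,0,0,0,1],[0,0,7,0,0,0,1],[0,0,7,0,0,0,1]]}}

```text
time: 3.95
tool_pos: [0.4794, 0.3498, 0.3004]
tcp_rot: [-2.696, -1.613, -0.0]
wrist_force: [-0.2, 1.0, 0.6]
width: 0.997
grip_force: 0.0
```

```bash
python3 plan.py 0.45,0.0,0.3 0.45,0.0,0.3,10 .4221,-.3227,.2
```

```text
now [0.4794 0.3498 0.3004] yaw 61.8 tilt 0.01 q [ 0.59  0.08  1.7  -0.    1.37  1.08]
-> [0.45, 0.0, 0.3] shift [-0.3222  0.1395  0.0004] rows 9 x [-0.0358, 0.0155, 0.0] ; turn az -0.0 rows 0 x -0.0
-> [0.45, 0.0, 0.3, 10.0] shift [ 0.  0. -0.] rows 1 x [0.0, 0.0, -0.0] ; turn az 51.78 rows 8 x 6.47
-> [0.4221, -0.3227, 0.2] shift [-0.0835  0.313   0.1   ] rows 9 x [-0.0093, 0.0348, 0.0111] ; turn az -0.0 rows 0 x -0.0
```

Emit:
{"method": "drive_tool", "body": {"rows": [[0,0,0,-0.0358,0.0155,0,1],[0,0,0,-0.0358,0.0155,0,1],[0,0,0,-0.0358,0.0155,0,1],[0,0,0,-0.0358,0.0155,0,1],[0,0,0,-0.0358,0.0155,0,1],[0,0,0,-0.0358,0.0155,0,1],[0,0,0,-0.0358,0.0155,0,1],[0,0,0,-0.0358,0.0155,0,1]]}}

```text
time: 4.62
tool_pos: [0.4546, 0.0371, 0.3006]
tcp_rot: [2.69, 1.621, 0.001]
wrist_force: [1.2, -0.5, -0.6]
width: 0.996
grip_force: 0.0
```

Emit:
{"method": "drive_tool", "body": {"rows": [[0,0,0,-0.0358,0.0155,0,1],[0,0,7.1,0,0,0,1],[0,0,7.1,0,0,0,1],[0,0,7.1,0,0,0,1],[0,0,7.1,0,0,0,1],[0,0,7.1,0,0,0,1],[0,0,7.1,0,0,0,1],[0,0,7.1,0,0,0,1]]}}

```text
time: 5.28
tool_pos: [0.4521, -0.0003, 0.3004]
tcp_rot: [3.124, 0.33, 0.001]
wrist_force: [-0.1, -0.3, 0.5]
width: 1.003
grip_force: 0.0
```

```bash
python3 - <<'E'
from fit import *
p=shot('wrist'); save(p,'w1.png',k=1.5)
for o,v0 in dict(block=[.5558,0,-.37,0],punch=[.451,-.096,.132,.009],torch=[.4473,.105,.9,0],jar=[.6795,-.107,0,0]).items():
    r=render(p,o,v0)
    for m in masks_of(p,o):
        ov=np.minimum(r,m['mask']).sum(); 
        if ov>20: print(o,round(m['score'],2),np.round(m['bbox']).tolist(),len(np.nonzero(m['mask'])[0]),*[np.round(t,4) for t in fit(o,[(p,m['mask'].astype(np.float32))],v0,False)])
E
python3 plan.py  0.45,0.0,0.3,10 .4221,-.3227,.2
```

```text
block 0.71 [247.0, 40.0, 297.0, 88.0] 1329 [ 0.555   0.002  -0.3609  0.    ] 0.0542
punch 0.91 [315.0, 117.0, 334.0, 191.0] 1037 [ 0.45   -0.0943  0.1311  0.009 ] 0.0695
torch 0.6 [119.0, 115.0, 196.0, 171.0] 2701 [0.4469 0.107  0.9359 0.    ] 0.1189
now [ 4.521e-01 -1.000e-04  3.004e-01] yaw 12.6 tilt 0.01 q [-0.06 -0.21  1.96  0.    1.39  1.3 ]
-> [0.45, 0.0, 0.3, 10.0] shift [-0.0021 -0.0006  0.0004] rows 1 x [-0.0021, -0.0006, 0.0004] ; turn az 2.61 rows 1 x 2.61
-> [0.4221, -0.3227, 0.2] shift [-0.0835  0.313   0.1   ] rows 9 x [-0.0093, 0.0348, 0.0111] ; turn az -0.0 rows 0 x -0.0
```

View pics/w1.png

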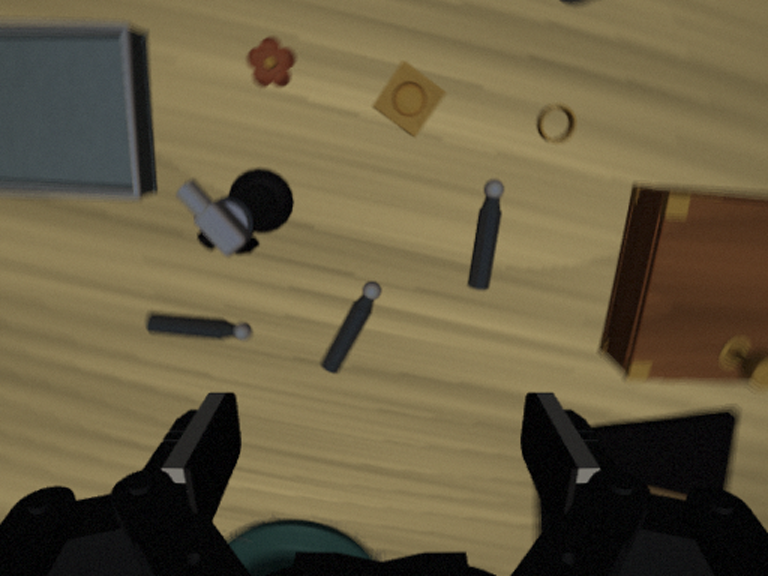

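The wrist view shows the block at 1.5x px (408,98), the chosen punch at (486,235), the torch at (250,210) and the knob at the right edge. The fits agree with the other cameras to 2 mm.

Emit:
{"method": "drive_tool", "body": {"rows": [[0,0,2.6,0,0,0,1],[0,0,0,-0.0093,0.0348,0.0111,1],[0,0,0,-0.0093,0.0348,0.0111,1],[0,0,0,-0.0093,0.0348,0.0111,1],[0,0,0,-0.0093,0.0348,0.0111,1],[0,0,0,-0.0093,0.0348,0.0111,1],[0,0,0,-0.0093,0.0348,0.0111,1],[0,0,0,-0.0093,0.0348,0.0111,1]]}}

```text
time: 6.2
tool_pos: [0.4292, -0.253, 0.2223]
tcp_rot: [3.129, 0.273, 0.001]
wrist_force: [0.6, 0.2, 1.0]
width: 1.0
grip_force: 0.0
```

Emit:
{"method": "drive_tool", "body": {"rows": [[0,0,0,-0.0093,0.0348,0.0111,1],[0,0,0,-0.0093,0.0348,0.0111,1],[0,0,0,0,0,0,1],[0,0,0,0,0,0,1]]}}

```text
time: 6.53
tool_pos: [0.4222, -0.3241, 0.1992]
tcp_rot: [-3.128, -0.267, 0.003]
wrist_force: [0.8, -0.3, 0.2]
width: 0.996
grip_force: 0.0
```

```bash
python3 - <<'E'
from fit import *
p=shot('wrist'); save(p,'w2.png',k=1.5)
k=[.4221,-.3227,.0955+.008]; print('knob top px x1.5',proj(p,k)*1.5)
E
python3 plan.py .4221,-.3227,.0765,10
```

```text
knob top px x1.5 [[379.30781597 296.8688078 ]]
now [ 0.4228 -0.3232  0.1999] yaw 9.8 tilt 0.1 q [-0.7   0.02  1.94  0.    1.18  0.7 ]
-> [0.4221, -0.3227, 0.0765, 10.0] shift [-0.0006 -0.0006  0.1234] rows 4 x [-0.0001, -0.0001, 0.0309] ; turn az -0.19 rows 0 x -0.19
```

View pics/w2.png

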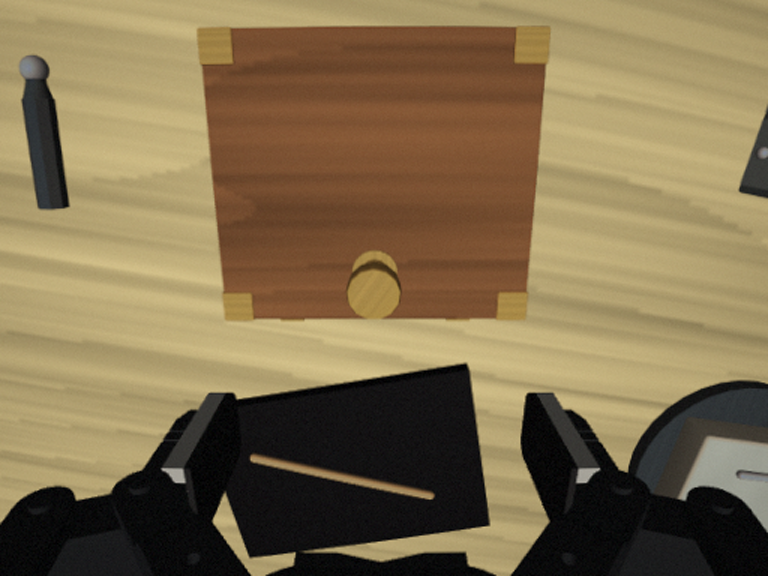

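The knob head is centred at 1.5x px (374,292), about 3 mm left of and ahead of the prediction. I'll split the difference, descend and grip.

Emit:
{"method": "drive_tool", "body": {"rows": [[0,0,0,0.0005,-0.0015,0.031,1],[0,0,0,0,0,0.031,1],[0,0,0,0,0,0.031,1],[0,0,0,0,0,0.031,1],[0,0,0,0,0,0,1],[0,0,0,0,0,0,0.15],[0,0,0,0,0,0,0.15],[0,0,0,0,0,0,0.15]], "force": 25}}

```text
time: 7.25
tool_pos: [0.4255, -0.3225, 0.0794]
tcp_rot: [3.126, 0.271, 0.006]
wrist_force: [0.4, 0.4, 0.6]
width: 0.606
grip_force: 0.0
```

Emit:
{"method": "drive_tool", "body": {"rows": [[0,0,0,0,0,0,0.1],[0,0,0,0,0,0,0.1],[0,0,0,0,0,0,0.1],[0,0,0,0,0,0,0.1]]}}

```text
time: 7.58
tool_pos: [0.4242, -0.3203, 0.0782]
tcp_rot: [-3.128, -0.268, -0.003]
wrist_force: [0.4, 7.8, 6.0]
width: 0.313
grip_force: 24.2
```

```bash
python3 - <<'E'
import numpy as np
# knob arc increments in tool x (case +x) and tool z (down), 0.137 radius
r=np.hypot(.13,.043);a0=np.arctan2(.043,-.13)
th=np.linspace(0,1.7,17); X=np.c_[r*np.cos(a0-th),-r*np.sin(a0-th)]
print((np.diff(X,axis=0)).round(4).tolist())
E
```

```text
[[0.0053, -0.0135], [0.0067, -0.0129], [0.008, -0.0121], [0.0093, -0.0112], [0.0104, -0.0102], [0.0114, -0.009], [0.0123, -0.0077], [0.0131, -0.0064], [0.0137, -0.005], [0.0141, -0.0035], [0.0144, -0.002], [0.0145, -0.0004], [0.0145, 0.0011], [0.0143, 0.0026], [0.0139, 0.0041], [0.0134, 0.0056]]
```

Emit:
{"method": "drive_tool", "body": {"rows": [[0,0,0,0.0053,-0.001,-0.0135,0.1],[0,0,0,0.0067,0,-0.0129,0.1],[0,0,0,0.008,0,-0.0121,0.1],[0,0,0,0.0093,0,-0.0112,0.1],[0,0,0,0,0,0,0.1]]}}

```text
time: 8.0
tool_pos: [0.4538, -0.3151, 0.1291]
tcp_rot: [-3.13, -0.27, -0.003]
wrist_force: [-4.7, 2.8, 2.5]
width: 0.312
grip_force: 25.9
```

Emit:
{"method": "drive_tool", "body": {"rows": [[0,0,0,0.0104,0,-0.0102,0.1],[0,0,0,0.0114,0,-0.009,0.1],[0,0,0,0.0123,0,-0.0077,0.1],[0,0,0,0.0131,0,-0.0064,0.1],[0,0,0,0,0,0,0.1]]}}

```text
time: 8.42
tool_pos: [0.501, -0.307, 0.1617]
tcp_rot: [3.13, 0.27, 0.004]
wrist_force: [-3.2, 3.2, 7.0]
width: 0.314
grip_force: 26.5
```

Emit:
{"method": "drive_tool", "body": {"rows": [[0,0,0,0.0137,0,-0.005,0.1],[0,0,0,0.0141,0,-0.0035,0.1],[0,0,0,0.0144,0,-0.002,0.1],[0,0,0,0.0145,0,0,0.1],[0,0,0,0,0,0,0.1]]}}

```text
time: 8.83
tool_pos: [0.5573, -0.2972, 0.1717]
tcp_rot: [3.129, 0.27, 0.006]
wrist_force: [-0.3, 3.6, 7.4]
width: 0.315
grip_force: 26.9
```

Emit:
{"method": "drive_tool", "body": {"rows": [[0,0,0,0.0145,0,0.0011,0.1],[0,0,0,0.0143,0,0.0026,0.1],[0,0,0,0.0139,0,0.0041,0.1],[0,0,0,0.0134,0,0.0056,0.1],[0,0,0,0,0,0,0.1]]}}

```text
time: 9.25
tool_pos: [0.6132, -0.2875, 0.1574]
tcp_rot: [3.129, 0.271, 0.008]
wrist_force: [1.9, 4.1, 4.8]
width: 0.31
grip_force: 27.0
```

Emit:
{"method": "drive_tool", "body": {"rows": [[0,0,0,0,0,0,1],[0,0,0,0,0,0,1],[0,0,0,0,0,0,1],[0,0,0,0,0,0,1],[0,0,0,0,0,-0.03,1],[0,0,0,0,0,-0.04,1],[0,0,0,0,0,-0.03,1],[0,0,0,0,0,0,1]]}}

```text
time: 9.92
tool_pos: [0.613, -0.2905, 0.2658]
tcp_rot: [3.122, 0.268, 0.018]
wrist_force: [0.9, -0.9, 1.1]
width: 0.999
grip_force: 0.0
```

```bash
python3 - <<'E'
from fit import *
p=shot('scene'); save(p,'s2.png',(60,110,320,290),3)
E
python3 plan.py .5556,.0008,.25 .5556,.0008,.25,-21.1 .5556,.0008,.04
```

```text
now [ 0.612  -0.29    0.2625] yaw 9.8 tilt 0.58 q [-0.48  0.24  1.57 -0.    1.32  0.92]
-> [0.5556, 0.0008, 0.25] shift [-0.0061 -0.2961  0.0125] rows 8 x [-0.0008, -0.037, 0.0016] ; turn az -0.0 rows 0 x -0.0
-> [0.5556, 0.0008, 0.25, -21.1] shift [ 0.  0. -0.] rows 1 x [0.0, 0.0, -0.0] ; turn az 30.9 rows 5 x 6.18
-> [0.5556, 0.0008, 0.04] shift [ 0.   -0.    0.21] rows 6 x [0.0, -0.0, 0.035] ; turn az -0.0 rows 0 x -0.0
```

View pics/s2.png

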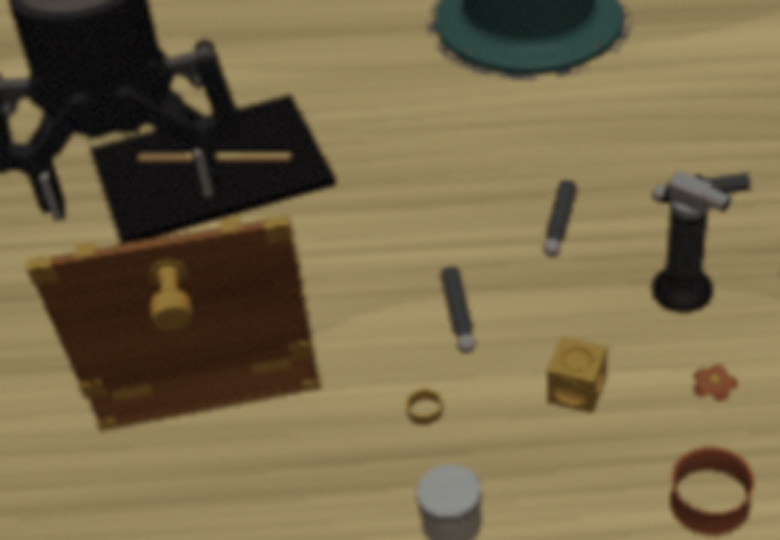

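The lid stands open at about 1.7 rad and the case interior is clear. On to the block.

Emit:
{"method": "drive_tool", "body": {"rows": [[0,0,0,-0.0008,-0.037,0,1],[0,0,0,-0.0008,-0.037,0,1],[0,0,0,-0.0008,-0.037,0,1],[0,0,0,-0.0008,-0.037,0,1],[0,0,0,-0.0008,-0.037,0,1],[0,0,0,-0.0008,-0.037,0,1],[0,0,0,-0.0008,-0.037,0,1],[0,0,0,-0.0008,-0.037,0,1]]}}

```text
time: 10.63
tool_pos: [0.5512, 0.0036, 0.2549]
tcp_rot: [-3.13, -0.268, 0.003]
wrist_force: [0.2, 0.8, 0.4]
width: 1.003
grip_force: 0.0
```

Emit:
{"method": "drive_tool", "body": {"rows": [[0,0,6.2,0,0,0,1],[0,0,6.2,0,0,0,1],[0,0,6.2,0,0,0,1],[0,0,6.2,0,0,0,1],[0,0,6.1,0,0,0,1],[0,0,0,0,0,0.04,1],[0,0,0,0,0,0,1]]}}

```text
time: 11.22
tool_pos: [0.548, 0.0023, 0.2091]
tcp_rot: [3.087, -0.575, -0.018]
wrist_force: [-1.9, -0.6, -2.2]
width: 1.003
grip_force: 0.0
```

```bash
python3 - <<'E'
from fit import *
p=shot('wrist')
for o,v0 in dict(block=[.5558,0,-.37,0],punch=[.451,-.096,.132,.009],torch=[.4473,.105,.9,0],jar=[.6795,-.107,0,0]).items():
    r=render(p,o,v0)
    for m in masks_of(p,o):
        ov=np.minimum(r,m['mask']).sum(); 
        if ov>20: print(o,round(m['score'],2),np.round(m['bbox']).tolist(),len(np.nonzero(m['mask'])[0]),*[np.round(t,4) for t in fit(o,[(p,m['mask'].astype(np.float32))],v0,False)])
E
python3 plan.py .5556,.0008,.2,-21  .5556,.0008,.008
```

```text
block 0.78 [230.0, 134.0, 272.0, 184.0] 1996 [ 0.5553  0.0022 -0.3934  0.    ] 0.032
punch 0.64 [339.0, 162.0, 386.0, 242.0] 1425 [ 0.4503 -0.094   0.1456  0.009 ] 0.0605
torch 0.84 [144.0, 248.0, 226.0, 354.0] 4425 [0.4488 0.1047 1.1615 0.    ] 0.1048
jar 0.84 [286.0, 3.0, 339.0, 20.0] 708 [ 0.6804 -0.1053  0.2104  0.    ] 0.0335
now [0.5537 0.0022 0.2179] yaw -21.1 tilt 0.11 q [-0.04  0.04  1.88 -0.    1.21  1.9 ]
-> [0.5556, 0.0008, 0.2, -21.0] shift [0.0022 0.0006 0.0179] rows 1 x [0.0022, 0.0006, 0.0179] ; turn az -0.07 rows 0 x -0.07
-> [0.5556, 0.0008, 0.008] shift [ 0.    -0.     0.192] rows 5 x [0.0, -0.0, 0.0384] ; turn az -0.0 rows 0 x -0.0
```

Emit:
{"method": "drive_tool", "body": {"rows": [[0,0,0.4,0.002,0.0003,0.036,1],[0,0,0,0,0,0.038,1],[0,0,0,0,0,0.038,1],[0,0,0,0,0,0.038,1],[0,0,0,0,0,0.036,1],[0,0,0,0,0,0.024,1],[0,0,0,0,0,0,1],[0,0,0,0,0,0,0.3]], "force": 60}}

```text
time: 12.13
tool_pos: [0.5546, 0.0013, 0.0065]
tcp_rot: [3.086, -0.585, -0.002]
wrist_force: [0.2, -0.4, 0.5]
width: 0.884
grip_force: 0.0
```

Emit:
{"method": "drive_tool", "body": {"rows": [[0,0,0,0,0,0,0.3],[0,0,0,0,0,0,0.3],[0,0,0,0,0,0,0.3],[0,0,0,0,0,0,0.3],[0,0,0,0,0,0,0.3]]}}

```text
time: 12.55
tool_pos: [0.5575, 0.0011, 0.0096]
tcp_rot: [-3.086, 0.585, -0.009]
wrist_force: [-0.1, -1.1, 5.9]
width: 0.458
grip_force: 62.7
```

Emit:
{"method": "drive_tool", "body": {"rows": [[0,0,0,0,0,-0.03,0.3],[0,0,0,0,0,-0.04,0.3],[0,0,0,0,0,-0.04,0.3],[0,0,0,0,0,-0.04,0.3],[0,0,0,0,0,0,0.3]]}}

```text
time: 12.97
tool_pos: [0.5609, 0.0012, 0.167]
tcp_rot: [-3.084, 0.585, -0.027]
wrist_force: [2.9, 0.1, -3.4]
width: 0.459
grip_force: 63.2
```

```bash
python3 plan.py .4455,-.282,.15 .4455,-.282,.15,10 .4455,-.282,.017
```

```text
now [0.5609 0.0012 0.167 ] yaw -21.5 tilt 0.98 q [-0.04  0.09  1.93  0.    1.1   1.9 ]
-> [0.4455, -0.282, 0.15] shift [-0.0037  0.3057  0.017 ] rows 8 x [-0.0005, 0.0382, 0.0021] ; turn az -0.0 rows 0 x -0.0
-> [0.4455, -0.282, 0.15, 10.0] shift [ 0. -0. -0.] rows 1 x [0.0, -0.0, -0.0] ; turn az -31.47 rows 5 x -6.29
-> [0.4455, -0.282, 0.017] shift [0.    0.    0.133] rows 4 x [0.0, 0.0, 0.0332] ; turn az -0.0 rows 0 x -0.0
```

Emit:
{"method": "drive_tool", "body": {"rows": [[0,0,0,0.0005,0.038,0.001,0.3],[0,0,0,0.0005,0.038,0.001,0.3],[0,0,0,0.0005,0.038,0.001,0.3],[0,0,0,0.0005,0.038,0.001,0.3],[0,0,0,0.0005,0.038,0.001,0.3],[0,0,0,0.0005,0.038,0.001,0.3],[0,0,0,0.0005,0.038,0.001,0.3],[0,0,0,0.0005,0.038,0.001,0.3]]}}

```text
time: 13.63
tool_pos: [0.4454, -0.284, 0.1478]
tcp_rot: [-3.086, 0.585, 0.001]
wrist_force: [1.4, 0.0, -4.5]
width: 0.458
grip_force: 63.3
```

Emit:
{"method": "drive_tool", "body": {"rows": [[0,0,-6.3,0,0,0,0.3],[0,0,-6.3,0,0,0,0.3],[0,0,-6.3,0,0,0,0.3],[0,0,-6.3,0,0,0,0.3],[0,0,-6.3,0,0,0,0.3],[0,0,0,0,0,0,0.3],[0,0,0,0,0,0,0.3]]}}

```text
time: 14.22
tool_pos: [0.4464, -0.2826, 0.1478]
tcp_rot: [-3.129, -0.27, 0.001]
wrist_force: [0.8, -0.4, -4.5]
width: 0.456
grip_force: 63.9
```

```bash
python3 plan.py .4455,-.282,.1,10 .4455,-.282,.017
```

```text
now [ 0.4464 -0.2826  0.1478] yaw 9.9 tilt 0.07 q [-0.61  0.06  2.    0.    1.08  0.79]
-> [0.4455, -0.282, 0.1, 10.0] shift [-0.0008 -0.0007  0.0478] rows 2 x [-0.0004, -0.0004, 0.0239] ; turn az -0.15 rows 0 x -0.15
-> [0.4455, -0.282, 0.017] shift [0.    0.    0.083] rows 3 x [0.0, 0.0, 0.0277] ; turn az -0.0 rows 0 x -0.0
```

Emit:
{"method": "drive_tool", "body": {"rows": [[0,0,0,0,0,0.035,0.3],[0,0,0,0,0,0.035,0.3],[0,0,0,0,0,0.03,0.3],[0,0,0,0,0,0.02,0.3],[0,0,0,0,0,0.008,0.3],[0,0,0,0,0,0,0.3],[0,0,0,0,0,0.003,0.3],[0,0,0,0,0,0,0.3]]}}

```text
time: 14.88
tool_pos: [0.4485, -0.2839, 0.0188]
tcp_rot: [3.128, 0.273, 0.003]
wrist_force: [1.0, 0.8, -4.4]
width: 0.456
grip_force: 63.8
```

Emit:
{"method": "drive_tool", "body": {"rows": [[0,0,0,0,0,0,0.3],[0,0,0,0,0,0.002,0.3],[0,0,0,0,0,0,0.3]]}}

```text
time: 15.13
tool_pos: [0.4478, -0.2835, 0.0165]
tcp_rot: [3.128, 0.274, 0.002]
wrist_force: [0.6, 0.1, -4.7]
width: 0.459
grip_force: 63.8
```

Emit:
{"method": "drive_tool", "body": {"rows": [[0,0,0,0,0,0.002,0.3],[0,0,0,0,0,0,0.3]]}}

```text
time: 15.3
tool_pos: [0.4478, -0.2836, 0.0157]
tcp_rot: [3.129, 0.274, 0.001]
wrist_force: [-3.0, 3.2, 8.7]
width: 0.46
grip_force: 65.3
```

Emit:
{"method": "drive_tool", "body": {"rows": [[0,0,0,0,0,0,0.63],[0,0,0,0,0,0,0.63],[0,0,0,0,0,-0.03,0.63],[0,0,0,0,0,-0.04,0.63],[0,0,0,0,0,-0.04,1],[0,0,0,0,0,-0.04,1],[0,0,0,0,0,0,1]]}}

```text
time: 15.88
tool_pos: [0.4527, -0.2869, 0.1738]
tcp_rot: [3.118, 0.274, 0.021]
wrist_force: [1.3, -0.7, 1.1]
width: 0.995
grip_force: 0.0
```

```bash
python3 plan.py .4555,-.0943,.17 .4555,-.0943,.17,7.7
```

```text
now [ 0.4527 -0.2869  0.1738] yaw 10.0 tilt 1.01 q [-0.61  0.03  1.98  0.    1.11  0.78]
-> [0.4555, -0.0943, 0.17] shift [ 0.0363 -0.1892  0.0038] rows 5 x [0.0073, -0.0378, 0.0008] ; turn az -0.0 rows 0 x -0.0
-> [0.4555, -0.0943, 0.17, 7.7] shift [ 0.  0. -0.] rows 1 x [0.0, 0.0, -0.0] ; turn az 2.34 rows 1 x 2.34
```

Emit:
{"method": "drive_tool", "body": {"rows": [[0,0,0,0.008,-0.037,0,1],[0,0,0,0.008,-0.037,0,1],[0,0,0,0.008,-0.037,0,1],[0,0,0,0.008,-0.037,0,1],[0,0,0,0.008,-0.037,0,1],[0,0,2.3,0,0,0,1],[0,0,0,0,0,0,1],[0,0,0,0,0,0,1]]}}

```text
time: 16.55
tool_pos: [0.4548, -0.0938, 0.1639]
tcp_rot: [3.133, 0.215, 0.002]
wrist_force: [-0.8, -0.7, -0.2]
width: 1.001
grip_force: 0.0
```

```bash
python3 - <<'E'
from fit import *
p=shot('wrist'); save(p,'w3.png',k=1.5)
for o,v0 in dict(punch=[.451,-.096,.132,.009]).items():
    r=render(p,o,v0)
    for m in masks_of(p,o):
        ov=np.minimum(r,m['mask']).sum(); 
        if ov>20: print(o,round(m['score'],2),np.round(m['bbox']).tolist(),len(np.nonzero(m['mask'])[0]),*[np.round(t,4) for t in fit(o,[(p,m['mask'].astype(np.float32))],v0,False)])
E
python3 plan.py .4555,-.0943,.17,7.7  .4555,-.0943,.002
```

```text
punch 0.56 [246.0, 114.0, 263.0, 218.0] 1983 [ 0.4505 -0.094   0.1243  0.009 ] 0.0774
now [ 0.4546 -0.0947  0.1637] yaw 7.7 tilt 0.05 q [-0.26 -0.09  2.11 -0.    1.11  1.18]
-> [0.4555, -0.0943, 0.17, 7.7] shift [ 0.001  -0.0003 -0.0063] rows 1 x [0.001, -0.0003, -0.0063] ; turn az 0.02 rows 0 x 0.02
-> [0.4555, -0.0943, 0.002] shift [0.    0.    0.168] rows 5 x [0.0, 0.0, 0.0336] ; turn az -0.0 rows 0 x -0.0
```

View pics/w3.png

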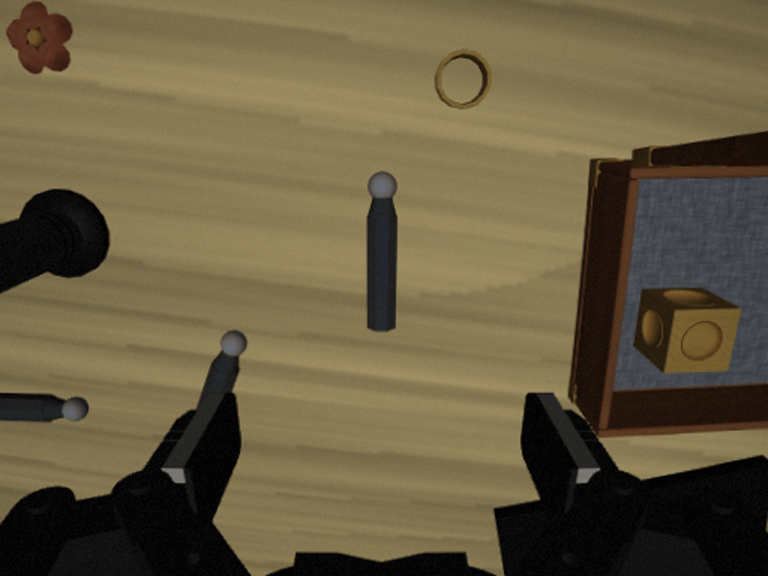

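The punch is straight between the fingers, with its axis at 1.5x px x ≈382 and y from 185 to 330. The block lies flat on the case floor at (690,330). Descending on the punch.

Emit:
{"method": "drive_tool", "body": {"rows": [[0,0,0,0.0006,0,0.038,1],[0,0,0,0,0,0.038,1],[0,0,0,0,0,0.038,0.7],[0,0,0,0,0,0.025,0.6],[0,0,0,0,0,0.014,0.6],[0,0,0,0,0,0.006,0.6],[0,0,0,0,0,0.002,0.6],[0,0,0,0,0,0,0.5]]}}

```text
time: 17.32
tool_pos: [0.4553, -0.0947, 0.0026]
tcp_rot: [3.134, 0.21, 0.0]
wrist_force: [-0.3, -0.4, -1.2]
width: 0.505
grip_force: 0.0
```

Emit:
{"method": "drive_tool", "body": {"rows": [[0,0,0,0,0,0,0],[0,0,0,0,0,0,0],[0,0,0,0,0,0,0],[0,0,0,0,0,0,0],[0,0,0,0,0,0,0],[0,0,0,0,0,0,0]], "force": 60}}

```text
time: 17.82
tool_pos: [0.4565, -0.0944, 0.0042]
tcp_rot: [3.133, 0.212, 0.005]
wrist_force: [-1.3, -1.2, 6.6]
width: 0.189
grip_force: 59.4
```

Emit:
{"method": "drive_tool", "body": {"rows": [[0,0,0,0,0,-0.02,0],[0,0,0,0,0,-0.04,0],[0,0,0,0,0,-0.04,0],[0,0,0,0,0,-0.04,0],[0,0,-2.3,0,0,0,0],[0,0,0,0,0,0,0]]}}

```text
time: 18.32
tool_pos: [0.4575, -0.0944, 0.1463]
tcp_rot: [3.127, 0.276, 0.012]
wrist_force: [0.5, 0.8, -1.9]
width: 0.185
grip_force: 59.2
```

```bash
python3 plan.py .4684,-.3541,.142,10
```

```text
now [ 0.4575 -0.0944  0.1463] yaw 10.1 tilt 0.46 q [-0.26 -0.07  2.13  0.    1.07  1.14]
-> [0.4684, -0.3541, 0.142, 10.0] shift [-0.0349  0.2576  0.0043] rows 7 x [-0.005, 0.0368, 0.0006] ; turn az 0.11 rows 0 x 0.11
```

Emit:
{"method": "drive_tool", "body": {"rows": [[0,0,0,-0.0048,0.0368,0,0],[0,0,0,-0.0048,0.0368,0,0],[0,0,0,-0.0048,0.0368,0,0],[0,0,0,-0.0048,0.0368,0,0],[0,0,0,-0.0048,0.0368,0,0],[0,0,0,-0.0048,0.0368,0,0],[0,0,0,-0.0048,0.0368,0,0],[0,0,0,0,0,0,0]]}}

```text
time: 18.98
tool_pos: [0.4658, -0.3588, 0.1407]
tcp_rot: [3.128, 0.267, -0.002]
wrist_force: [-0.2, -0.4, -1.5]
width: 0.189
grip_force: 59.5
```

Emit:
{"method": "drive_tool", "body": {"rows": [[0,0,0,0,0,0,0],[0,0,0,0,0,0,0]]}}

```text
time: 19.15
tool_pos: [0.4652, -0.3521, 0.1403]
tcp_rot: [-3.126, -0.272, 0.005]
wrist_force: [-1.1, 0.3, -1.2]
width: 0.189
grip_force: 59.5
```

```bash
python3 plan.py .4684,-.3541,.012,10
```

```text
now [ 0.4652 -0.3521  0.1403] yaw 10.0 tilt 0.26 q [-0.69  0.17  1.89  0.    1.08  0.71]
-> [0.4684, -0.3541, 0.012, 10.0] shift [0.0028 0.0025 0.1283] rows 4 x [0.0007, 0.0006, 0.0321] ; turn az -0.05 rows 0 x -0.05
```

Emit:
{"method": "drive_tool", "body": {"rows": [[0,0,0,0.0015,0,0.034,0],[0,0,0,0,0,0.034,0],[0,0,0,0,0,0.03,0],[0,0,0,0,0,0.018,0],[0,0,0,0,0,0.01,0],[0,0,0,0,0,0.003,0],[0,0,0,0,0,0,0],[0,0,0,0,0,0,0]]}}

```text
time: 19.82
tool_pos: [0.4691, -0.3532, 0.0147]
tcp_rot: [3.128, 0.276, 0.002]
wrist_force: [0.7, -0.4, -1.5]
width: 0.192
grip_force: 59.5
```

Emit:
{"method": "drive_tool", "body": {"rows": [[0,0,0,0,0,0.002,0],[0,0,0,0,0,0,0]]}}

```text
time: 19.98
tool_pos: [0.4692, -0.3538, 0.013]
tcp_rot: [3.128, 0.275, 0.003]
wrist_force: [0.2, -0.1, -1.8]
width: 0.189
grip_force: 59.5
```

Emit:
{"method": "drive_tool", "body": {"rows": [[0,0,0,0,0,0.002,0],[0,0,0,0,0,0,0]]}}

```text
time: 20.15
tool_pos: [0.4688, -0.3536, 0.0103]
tcp_rot: [3.128, 0.274, 0.002]
wrist_force: [0.5, 0.1, 0.6]
width: 0.188
grip_force: 59.7
```

Emit:
{"method": "drive_tool", "body": {"rows": [[0,0,0,0,0,0.0015,0],[0,0,0,0,0,0,0]]}}

```text
time: 20.32
tool_pos: [0.4688, -0.3537, 0.0102]
tcp_rot: [3.129, 0.274, 0.001]
wrist_force: [-3.3, 3.0, 11.8]
width: 0.191
grip_force: 60.9
```

Emit:
{"method": "drive_tool", "body": {"rows": [[0,0,0,0,0,0,0.4],[0,0,0,0,0,0,0.4],[0,0,0,0,0,0,0.4],[0,0,0,0,0,-0.03,0.4],[0,0,0,0,0,-0.04,0.4],[0,0,0,0,0,-0.04,0.4],[0,0,0,0,0,-0.04,1],[0,0,0,0,0,-0.04,1]]}}

```text
time: 20.98
tool_pos: [0.4677, -0.3527, 0.1994]
tcp_rot: [-3.129, -0.274, 0.001]
wrist_force: [0.4, -1.7, -0.1]
width: 0.67
grip_force: 0.0
```

Emit:
{"method": "drive_tool", "body": {"rows": [[0,0,0,0,0,-0.04,1],[0,0,0,0,0,-0.03,1],[0,0,0,0,0,0,1],[0,0,0,0,0,0,1]]}}

```text
time: 21.32
tool_pos: [0.4694, -0.3541, 0.2712]
tcp_rot: [3.125, 0.274, 0.007]
wrist_force: [-0.2, -0.5, -0.0]
width: 0.998
grip_force: 0.0
```

```bash
python3 - <<'E'
from fit import *
p=shot('wrist'); save(p,'w4.png',k=1.2)
E
python3 plan.py .6132,-.2895,.268,10 .6132,-.2895,.1574
```

```text
now [ 0.4683 -0.3532  0.2685] yaw 10.0 tilt 0.08 q [-0.69  0.08  1.75 -0.    1.31  0.71]
-> [0.6132, -0.2895, 0.268, 10.0] shift [ 0.1538 -0.0375  0.0005] rows 4 x [0.0384, -0.0094, 0.0001] ; turn az 0.03 rows 0 x 0.03
-> [0.6132, -0.2895, 0.1574] shift [0.     0.     0.1106] rows 3 x [0.0, 0.0, 0.0369] ; turn az -0.0 rows 0 x -0.0
```

View pics/w4.png

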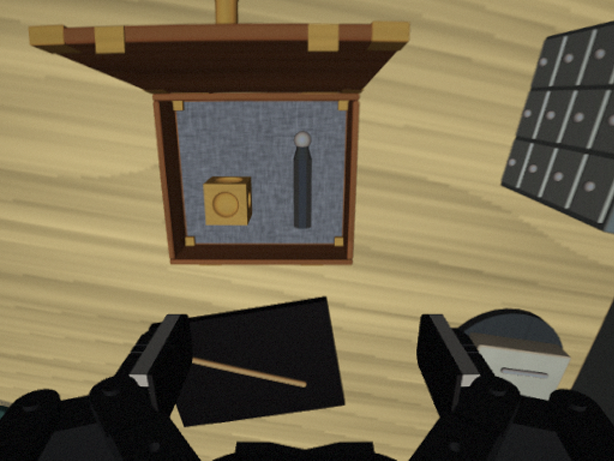

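Both pieces lie flat inside the case: block at 1.2x px (228,201), punch at (302,180). Now closing the lid with the knob.

Emit:
{"method": "drive_tool", "body": {"rows": [[0,0,0,0.0384,-0.0095,0,1],[0,0,0,0.0384,-0.0095,0,1],[0,0,0,0.0384,-0.0095,0,1],[0,0,0,0.0386,-0.0095,0,1],[0,0,0,0,0,0,1],[0,0,0,0,0,0.037,1],[0,0,0,0,0,0.037,1],[0,0,0,0,0,0.03,1]]}}

```text
time: 22.03
tool_pos: [0.611, -0.2876, 0.159]
tcp_rot: [-3.127, -0.276, 0.007]
wrist_force: [-0.5, 0.0, -1.3]
width: 1.003
grip_force: 0.0
```

Emit:
{"method": "drive_tool", "body": {"rows": [[0,0,0,0,0,0.0066,1],[0,0,0,0,0,0,1],[0,0,0,0,0,0,0.1],[0,0,0,0,0,0,0.1],[0,0,0,0,0,0,0.1],[0,0,0,0,0,0,0.1],[0,0,0,0,0,0,0.1],[0,0,0,0,0,0,0.1]], "force": 25}}

```text
time: 22.7
tool_pos: [0.6143, -0.2873, 0.16]
tcp_rot: [-3.128, -0.273, -0.006]
wrist_force: [0.9, 4.8, 5.0]
width: 0.311
grip_force: 24.8
```

Gripped. I'll follow the arc in reverse.

Emit:
{"method": "drive_tool", "body": {"rows": [[0,0,0,-0.0134,0,-0.0056,0.1],[0,0,0,-0.0139,0,-0.0041,0.1],[0,0,0,-0.0143,0,-0.0026,0.1],[0,0,0,-0.0145,0,-0.0011,0.1],[0,0,0,-0.0145,0,0,0.1],[0,0,0,-0.0144,0,0.002,0.1],[0,0,0,0,0,0,0.1]]}}

```text
time: 23.28
tool_pos: [0.5276, -0.3024, 0.1707]
tcp_rot: [-3.128, -0.273, 0.0]
wrist_force: [-3.5, 5.0, 6.4]
width: 0.316
grip_force: 25.3
```

Emit:
{"method": "drive_tool", "body": {"rows": [[0,0,0,-0.0141,0,0.0035,0.1],[0,0,0,-0.0137,0,0.005,0.1],[0,0,0,-0.0131,0,0.0064,0.1],[0,0,0,-0.0123,0,0.0077,0.1],[0,0,0,-0.0114,0,0.009,0.1],[0,0,0,-0.0104,0,0.0102,0.1],[0,0,0,0,0,0,0.1]]}}

```text
time: 23.87
tool_pos: [0.4525, -0.3153, 0.1257]
tcp_rot: [-3.127, -0.274, 0.006]
wrist_force: [-3.6, 3.4, 0.9]
width: 0.314
grip_force: 25.5
```

Emit:
{"method": "drive_tool", "body": {"rows": [[0,0,0,-0.0093,0,0.0112,0.1],[0,0,0,-0.008,0,0.0121,0.1],[0,0,0,-0.0067,0,0.0129,0.1],[0,0,0,-0.0045,0,0.0115,0.1],[0,0,0,0,0,0,0.1],[0,0,0,0,0,0,0.1]]}}

```text
time: 24.37
tool_pos: [0.4263, -0.3198, 0.0787]
tcp_rot: [-3.126, -0.274, 0.004]
wrist_force: [-3.2, 5.2, -2.5]
width: 0.312
grip_force: 25.8
```

Emit:
{"method": "drive_tool", "body": {"rows": [[0,0,0,-0.001,0,0.002,0.1],[0,0,0,0,0,0.001,0.1],[0,0,0,0,0,0,0.1],[0,0,0,0,0,0,0.1]]}}

```text
time: 24.7
tool_pos: [0.4262, -0.32, 0.078]
tcp_rot: [-3.126, -0.274, 0.002]
wrist_force: [-4.3, 9.4, 10.3]
width: 0.314
grip_force: 26.7
```

Emit:
{"method": "drive_tool", "body": {"rows": [[0,0,0,0,0,0.0015,0.1],[0,0,0,0,0,0,0.1],[0,0,0,0,0,0,0.1]]}}

```text
time: 24.95
tool_pos: [0.4262, -0.3201, 0.0778]
tcp_rot: [-3.126, -0.274, 0.002]
wrist_force: [-7.7, 11.9, 19.3]
width: 0.311
grip_force: 27.4
```

Emit:
{"method": "drive_tool", "body": {"rows": [[0,0,0,0,0,0,0.7],[0,0,0,0,0,0,0.7],[0,0,0,0,0,0,0.7],[0,0,0,0,0,-0.03,0.7],[0,0,0,0,0,-0.03,0],[0,0,0,0,0,0,0],[0,0,0,0,0,0,0],[0,0,0,0,0,0,0]]}}

```text
time: 25.62
tool_pos: [0.4265, -0.3221, 0.1347]
tcp_rot: [3.129, 0.274, 0.001]
wrist_force: [-0.5, 0.2, -0.2]
width: 0.134
grip_force: 0.0
```

Emit:
{"method": "drive_tool", "body": {"rows": [[0,0,0,0,0,0,0],[0,0,0,0,0,0,0],[0,0,0,-0.002,0,0.02,0],[0,0,0,0,0,0.005,0],[0,0,0,0,0,0,0],[0,0,0,0,0,0,0]]}}

```text
time: 26.12
tool_pos: [0.4236, -0.3215, 0.1087]
tcp_rot: [-3.128, -0.274, 0.003]
wrist_force: [-0.3, -0.4, 0.8]
width: -0.001
grip_force: 0.0
```

Emit:
{"method": "drive_tool", "body": {"rows": [[0,0,0,0,0,0.003,0],[0,0,0,0,0,0.002,0],[0,0,0,0,0,0.001,0],[0,0,0,0,0,0,0],[0,0,0,0,0,0,0]]}}

```text
time: 26.53
tool_pos: [0.4245, -0.3223, 0.104]
tcp_rot: [3.129, 0.275, 0.0]
wrist_force: [0.6, 0.5, 0.6]
width: -0.001
grip_force: 0.0
```

Emit:
{"method": "drive_tool", "body": {"rows": [[0,0,0,0,0,0.001,0],[0,0,0,0,0,0,0],[0,0,0,0,0,0,0]]}}

```text
time: 26.78
tool_pos: [0.4247, -0.3224, 0.1035]
tcp_rot: [3.129, 0.275, 0.001]
wrist_force: [-2.0, 0.7, 3.9]
width: -0.004
grip_force: 2.2
```

Emit:
{"method": "drive_tool", "body": {"rows": [[0,0,0,0,0,0.002,0],[0,0,0,0,0,0,0],[0,0,0,0,0,0,0]]}}

```text
time: 27.03
tool_pos: [0.4247, -0.3225, 0.1033]
tcp_rot: [3.129, 0.275, 0.001]
wrist_force: [-5.3, 3.9, 15.5]
width: -0.003
grip_force: 8.0
```

Emit:
{"method": "drive_tool", "body": {"rows": [[0,0,0,0,0,-0.02,0],[0,0,0,0,0,-0.04,0.5],[0,0,0,0,0,-0.04,1],[0,0,0,0,0,-0.04,1],[0,0,0,0,0,0,1],[0,0,0,0,0,0,1]]}}

```text
time: 27.53
tool_pos: [0.4263, -0.3237, 0.2446]
tcp_rot: [3.124, 0.274, 0.009]
wrist_force: [-0.5, -1.0, 0.2]
width: 0.705
grip_force: 0.0
```

```bash
python3 - <<'E'
from fit import *
T=[]
for n in ('top','scene'):
    p=shot(n)
    for o,v0 in dict(torch=[.4473,.105,.95,0],jar=[.68,-.106,0,0],tray=[.4803,.312,.17,0]).items():
        r=render(p,o,v0)
        for m in masks_of(p,o):
            if np.minimum(r,m['mask']).sum()>100: print(n,o,round(m['score'],2),*[np.round(t,4) for t in fit(o,[(p,m['mask'].astype(np.float32))],v0,False)])
E
python3 plan.py .4473,.105,.25,30
```

```text
top torch 0.95 [0.4466 0.1045 0.891  0.    ] 0.0909
top jar 0.61 [ 0.6807 -0.1074 -0.0899  0.    ] 0.0426
top tray 0.9 [0.4799 0.3115 0.166  0.    ] 0.039
scene torch 0.98 [0.4493 0.1045 1.0593 0.    ] 0.0911
scene jar 0.59 [ 0.6804 -0.1065  0.1438  0.    ] 0.082
scene tray 0.62 [0.4825 0.3123 0.1733 0.    ] 0.0238
now [ 0.4238 -0.3217  0.2392] yaw 10.0 tilt 0.16 q [-0.7  -0.01  1.9  -0.    1.26  0.7 ]
-> [0.4473, 0.105, 0.25, 30.0] shift [ 0.0975 -0.4161 -0.0108] rows 11 x [0.0089, -0.0378, -0.001] ; turn az -19.97 rows 3 x -6.66
```

Emit:
{"method": "drive_tool", "body": {"rows": [[0,0,0,0.0089,-0.0378,-0.001,1],[0,0,0,0.0089,-0.0378,-0.001,1],[0,0,0,0.0089,-0.0378,-0.001,1],[0,0,0,0.0089,-0.0378,-0.001,1],[0,0,0,0.0089,-0.0378,-0.001,1],[0,0,0,0.0089,-0.0378,-0.001,1],[0,0,0,0.0089,-0.0378,-0.001,1],[0,0,0,0.0089,-0.0378,-0.001,1]]}}

```text
time: 28.6
tool_pos: [0.4413, -0.0102, 0.2484]
tcp_rot: [-3.13, -0.274, 0.001]
wrist_force: [1.1, -0.6, 0.7]
width: 0.998
grip_force: 0.0
```

Emit:
{"method": "drive_tool", "body": {"rows": [[0,0,0,0.0089,-0.0378,-0.001,1],[0,0,0,0.0089,-0.0378,-0.001,1],[0,0,0,0.0089,-0.0378,-0.001,1],[0,0,-7,0,0,0,1],[0,0,-7,0,0,0,1],[0,0,-7,0,0,0,1],[0,0,-7,0,0,0,1],[0,0,-7,0,0,0,1]]}}

```text
time: 29.27
tool_pos: [0.448, 0.1046, 0.2511]
tcp_rot: [-2.898, -1.213, 0.002]
wrist_force: [1.2, 0.3, -0.4]
width: 1.004
grip_force: 0.0
```

Emit:
{"method": "drive_tool", "body": {"rows": [[0,0,-7,0,0,0,1],[0,0,0,0,0,0,1],[0,0,0,0,0,0,1]]}}

```text
time: 29.52
tool_pos: [0.4482, 0.1043, 0.2513]
tcp_rot: [-2.825, -1.373, 0.001]
wrist_force: [-0.4, -0.0, -0.2]
width: 1.002
grip_force: 0.0
```

```bash
python3 - <<'E'
from fit import *
p=shot('wrist'); save(p,'w5.png',k=1.5)
o='torch';v0=[.4473,.105,.95,0]
for m in masks_of(p,o):
    if np.minimum(render(p,o,v0),m['mask']).sum()>100: print(round(m['score'],2),m['bbox'],*[np.round(t,4) for t in fit(o,[(p,m['mask'].astype(np.float32))],v0,False)])
v=np.array([.4473,.105])
for th in (.85,.95,1.05):
    c,s=np.cos(th),np.sin(th); print(th,[(proj(p,[v[0]+c*a,v[1]+s*a,h])[0]*1.5).round(0).tolist() for a,h in((0,.128),(.034,.116),(-.024,.116),(0,.0))])
E
python3 plan.py .4473,.105,.25,54
```

```text
0.94 [227.3, 131.1, 277.3, 204.4] [0.4465 0.1072 1.0148 0.    ] 0.0606
0.85 [[380.0, 282.0], [383.0, 217.0], [378.0, 314.0], [380.0, 233.0]]
0.95 [[380.0, 282.0], [377.0, 217.0], [382.0, 314.0], [380.0, 233.0]]
1.05 [[380.0, 282.0], [371.0, 217.0], [386.0, 314.0], [380.0, 233.0]]
now [0.4483 0.1043 0.2515] yaw 51.9 tilt 0.03 q [ 0.17 -0.16  2.02 -0.    1.29  0.84]
-> [0.4473, 0.105, 0.25, 54.0] shift [-0.     -0.0012  0.0015] rows 1 x [-0.0, -0.0012, 0.0015] ; turn az -2.13 rows 1 x -2.13
```

View pics/w5.png

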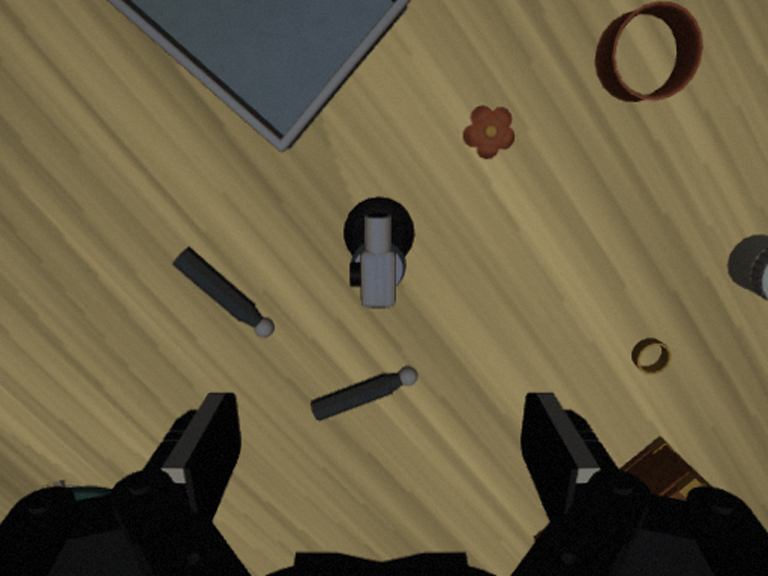

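The torch is centred at 1.5x px (379,260) with its nozzle straight along tool +x, so the fingers will close across its y. Descending.

Emit:
{"method": "drive_tool", "body": {"rows": [[0,0,-1,0.0003,-0.0012,0.038,1],[0,0,0,0,0,0.038,1],[0,0,0,0,0,0.038,1],[0,0,0,0,0,0.035,1],[0,0,0,0,0,0.023,1],[0,0,0,0,0,0.0135,0.6],[0,0,0,0,0,0,0.5],[0,0,0,0,0,0,0.45]]}}

```text
time: 30.28
tool_pos: [0.4469, 0.1051, 0.0656]
tcp_rot: [-2.812, -1.4, 0.003]
wrist_force: [0.1, 0.1, 0.2]
width: 0.604
grip_force: 0.0
```

Emit:
{"method": "drive_tool", "body": {"rows": [[0,0,0,0,0,0,0.42],[0,0,0,0,0,0,0.39],[0,0,0,0,0,0,0.36],[0,0,0,0,0,0,0.33],[0,0,0,0,0,0,0.2],[0,0,0,0,0,0,0.2],[0,0,0,0,0,0,0.2],[0,0,0,0,0,0,0.2]], "force": 35}}

```text
time: 30.95
tool_pos: [0.4491, 0.1056, 0.0679]
tcp_rot: [2.81, 1.402, 0.005]
wrist_force: [-0.1, 0.6, 6.1]
width: 0.381
grip_force: 35.2
```

Emit:
{"method": "drive_tool", "body": {"rows": [[0,0,0,0,0,-0.015,0.2],[0,0,0,0,0,-0.025,0.2],[0,0,0,0,0,-0.03,0.2],[0,0,0,0,0,-0.02,0.2],[0,0,0,0,0,0,0.2],[0,0,0,0,0,0,0.2]]}}

```text
time: 31.45
tool_pos: [0.4485, 0.1054, 0.1573]
tcp_rot: [2.81, 1.402, 0.004]
wrist_force: [0.3, -0.3, -0.8]
width: 0.378
grip_force: 35.3
```

```bash
python3 plan.py .4898,.2583,.155
```

```text
now [0.4485 0.1054 0.1573] yaw 53.0 tilt 0.17 q [ 0.18 -0.09  2.13 -0.    1.1   0.82]
-> [0.4898, 0.2583, 0.155] shift [ 0.147  -0.0589  0.0023] rows 4 x [0.0367, -0.0147, 0.0006] ; turn az -0.0 rows 0 x -0.0
```

Emit:
{"method": "drive_tool", "body": {"rows": [[0,0,0,0.015,-0.006,0,0.2],[0,0,0,0.027,-0.0108,0,0.2],[0,0,0,0.032,-0.0128,0,0.2],[0,0,0,0.032,-0.0128,0,0.2],[0,0,0,0.026,-0.0104,0,0.2],[0,0,0,0.015,-0.006,0,0.2],[0,0,0,0,0,0,0.2],[0,0,0,0,0,0,0.2]]}}

```text
time: 32.12
tool_pos: [0.4877, 0.2578, 0.1542]
tcp_rot: [2.81, 1.405, -0.007]
wrist_force: [0.3, -0.9, -2.0]
width: 0.378
grip_force: 35.2
```

```bash
python3 - <<'E'
from h import *
p=shot('wrist'); save(p,'w6.png',k=1.2)
E
python3 plan.py .4898,.2583,.075
```

```text
now [0.4877 0.2571 0.1544] yaw 53.1 tilt 0.23 q [ 0.44  0.1   1.95 -0.    1.1   1.09]
-> [0.4898, 0.2583, 0.075] shift [0.0022 0.0009 0.0794] rows 2 x [0.0011, 0.0005, 0.0397] ; turn az -0.0 rows 0 x -0.0
```

View pics/w6.png

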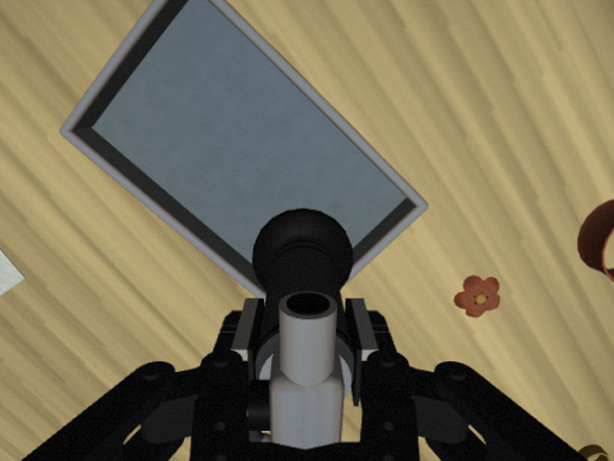

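The foot, at 1.2x px (303,260), is over the tray's near-right part and clear of the walls. Lowering gently.

Emit:
{"method": "drive_tool", "body": {"rows": [[0,0,0,0.001,0.0005,0.02,0.2],[0,0,0,0,0,0.025,0.2],[0,0,0,0,0,0.02,0.2],[0,0,0,0,0,0.011,0.2],[0,0,0,0,0,0.002,0.2],[0,0,0,0,0,0,0.2],[0,0,0,0,0,0,0.2]]}}

```text
time: 32.75
tool_pos: [0.4907, 0.2584, 0.0792]
tcp_rot: [2.811, 1.402, 0.002]
wrist_force: [0.6, 0.3, -1.4]
width: 0.378
grip_force: 35.3
```

Emit:
{"method": "drive_tool", "body": {"rows": [[0,0,0,0,0,0.002,0.2],[0,0,0,0,0,0,0.2]]}}

```text
time: 32.92
tool_pos: [0.491, 0.2589, 0.0775]
tcp_rot: [2.811, 1.402, 0.004]
wrist_force: [-0.7, -0.8, -1.4]
width: 0.376
grip_force: 35.3
```

Emit:
{"method": "drive_tool", "body": {"rows": [[0,0,0,0,0,0.001,0.2],[0,0,0,0,0,0,0.2]]}}

```text
time: 33.08
tool_pos: [0.4904, 0.2588, 0.0758]
tcp_rot: [2.811, 1.403, 0.002]
wrist_force: [0.4, 0.3, -2.7]
width: 0.376
grip_force: 35.3
```

Emit:
{"method": "drive_tool", "body": {"rows": [[0,0,0,0,0,0.001,0.2],[0,0,0,0,0,0.001,0.2],[0,0,0,0,0,0,0.2]]}}

```text
time: 33.33
tool_pos: [0.4899, 0.2586, 0.0731]
tcp_rot: [2.811, 1.403, -0.001]
wrist_force: [0.2, 0.2, -2.1]
width: 0.378
grip_force: 35.3
```

Emit:
{"method": "drive_tool", "body": {"rows": [[0,0,0,0,0,0.001,0.2],[0,0,0,0,0,0,0.2]]}}

```text
time: 33.5
tool_pos: [0.4901, 0.2588, 0.073]
tcp_rot: [-2.811, -1.402, 0.0]
wrist_force: [-2.0, -1.0, 4.0]
width: 0.379
grip_force: 35.8
```

Emit:
{"method": "drive_tool", "body": {"rows": [[0,0,0,0,0,0,0.45],[0,0,0,0,0,0,0.55],[0,0,0,0,0,0,0.8],[0,0,0,0,0,0,0.8],[0,0,0,0,0,0,0.8],[0,0,0,0,0,-0.02,0.8],[0,0,0,0,0,-0.04,0.8],[0,0,0,0,0,-0.04,0.8]]}}

```text
time: 34.17
tool_pos: [0.4882, 0.2576, 0.171]
tcp_rot: [-2.811, -1.402, 0.009]
wrist_force: [1.7, 0.6, 0.9]
width: 0.8
grip_force: 0.0
```

Emit:
{"method": "drive_tool", "body": {"rows": [[0,0,0,0,0,-0.04,0.9],[0,0,0,0,0,-0.03,1],[0,0,0,0,0,0,1]]}}

```text
time: 34.42
tool_pos: [0.4943, 0.2606, 0.2512]
tcp_rot: [2.811, 1.402, 0.023]
wrist_force: [1.3, -0.5, 1.5]
width: 1.0
grip_force: 0.0
```

```bash
python3 plan.py .6,.05,.25 .6803,-.1065,.25,100 .6803,-.1065,.011
```

```text
now [0.4943 0.2606 0.2512] yaw 53.0 tilt 0.83 q [ 0.44  0.02  1.84 -0.    1.26  1.09]
-> [0.6, 0.05, 0.25] shift [-0.1047  0.2111  0.0012] rows 6 x [-0.0174, 0.0352, 0.0002] ; turn az -0.0 rows 0 x -0.0
-> [0.6803, -0.1065, 0.25, 100.0] shift [-0.0768  0.1583 -0.    ] rows 5 x [-0.0154, 0.0317, -0.0] ; turn az -46.96 rows 7 x -6.71
-> [0.6803, -0.1065, 0.011] shift [0.    0.    0.239] rows 6 x [0.0, 0.0, 0.0398] ; turn az -0.0 rows 0 x -0.0
```

Emit:
{"method": "drive_tool", "body": {"rows": [[0,0,0,-0.0165,0.0335,0,1],[0,0,0,-0.0165,0.0335,0,1],[0,0,0,-0.0165,0.0335,0,1],[0,0,0,-0.0165,0.0335,0,1],[0,0,0,-0.0165,0.0335,0,1],[0,0,0,-0.0165,0.0335,0,1],[0,0,0,-0.0165,0.0335,0,1],[0,0,0,-0.0165,0.0335,0,1]]}}

```text
time: 35.08
tool_pos: [0.6252, -0.0098, 0.2419]
tcp_rot: [-2.811, -1.402, 0.0]
wrist_force: [1.0, -0.0, 0.5]
width: 0.997
grip_force: 0.0
```

Emit:
{"method": "drive_tool", "body": {"rows": [[0,0,0,-0.0165,0.0335,0,1],[0,0,0,-0.0165,0.0335,0,1],[0,0,0,-0.0165,0.0335,0,1],[0,0,-6.7,0,0,0.02,1],[0,0,-6.7,0,0,0.02,1],[0,0,-6.7,0,0,0.02,1],[0,0,-6.7,0,0,0,1],[0,0,-6.7,0,0,0,1]]}}

```text
time: 35.75
tool_pos: [0.6735, -0.1081, 0.1787]
tcp_rot: [-2.279, -2.156, 0.005]
wrist_force: [0.8, -0.2, 1.1]
width: 1.0
grip_force: 0.0
```

Emit:
{"method": "drive_tool", "body": {"rows": [[0,0,-6.7,0,0,0,1],[0,0,-6.7,0,0,0,1],[0,0,0,0,0,0,1],[0,0,0,0,0,0,1]]}}

```text
time: 36.08
tool_pos: [0.6752, -0.108, 0.1818]
tcp_rot: [-2.024, -2.402, 0.0]
wrist_force: [-0.6, -0.6, 0.2]
width: 1.004
grip_force: 0.0
```

```bash
python3 - <<'E'
from fit import *
p=shot('wrist')
o='jar';v0=[.6804,-.1064,0,0]
for m in masks_of(p,o):
    if np.minimum(render(p,o,v0),m['mask']).sum()>100: print(round(m['score'],2),m['bbox'],*[np.round(t,4) for t in fit(o,[(p,m['mask'].astype(np.float32))],v0,False)])
p=shot('scene'); save(p,'s3.png',(230,140,450,300),3.5)
E
python3 plan.py .6804,-.1064,.18,100 .6804,-.1064,.011
```

```text
now [ 0.6753 -0.108   0.1821] yaw 99.8 tilt 0.01 q [-0.2   0.31  1.63  0.    1.19 -0.37]
-> [0.6804, -0.1064, 0.18, 100.0] shift [0.0007 0.0053 0.0021] rows 1 x [0.0007, 0.0053, 0.0021] ; turn az -0.19 rows 0 x -0.19
-> [0.6804, -0.1064, 0.011] shift [0.    0.    0.169] rows 5 x [0.0, 0.0, 0.0338] ; turn az -0.0 rows 0 x -0.0
```

View pics/s3.png

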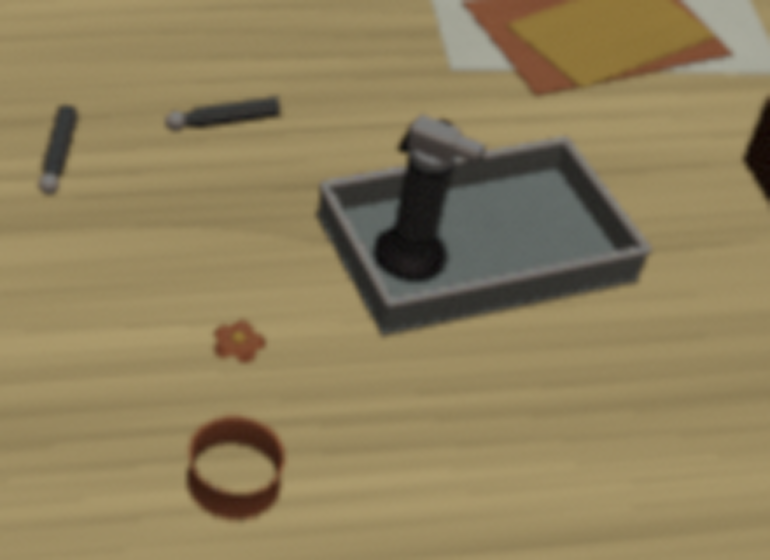

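The torch stands upright in the tray, with its foot at crop px (410,253), and the cuff is untouched. Now the jar.

Emit:
{"method": "drive_tool", "body": {"rows": [[0,0,0,0.0007,0.0053,0.03,1],[0,0,0,0,0,0.038,1],[0,0,0,0,0,0.038,1],[0,0,0,0,0,0.034,1],[0,0,0,0,0,0.02,1],[0,0,0,0,0,0.011,1],[0,0,0,0,0,0,0.75],[0,0,0,0,0,0,0.65]]}}

```text
time: 36.9
tool_pos: [0.6807, -0.1065, 0.0115]
tcp_rot: [2.022, 2.405, 0.0]
wrist_force: [0.7, 0.0, 0.1]
width: 0.749
grip_force: 0.0
```

Emit:
{"method": "drive_tool", "body": {"rows": [[0,0,0,0,0,0,0.6],[0,0,0,0,0,0,0.55],[0,0,0,0,0,0,0.35],[0,0,0,0,0,0,0.35],[0,0,0,0,0,0,0.35],[0,0,0,0,0,0,0.35],[0,0,0,0,0,0,0.35]]}}

```text
time: 37.48
tool_pos: [0.6824, -0.1069, 0.0143]
tcp_rot: [2.018, 2.402, 0.003]
wrist_force: [-1.0, -0.3, 7.3]
width: 0.538
grip_force: 36.2
```

Emit:
{"method": "drive_tool", "body": {"rows": [[0,0,0,0,0,-0.015,0.35],[0,0,0,0,0,-0.03,0.35],[0,0,0,0,0,-0.035,0.35],[0,0,0,0,0,-0.035,0.35],[0,0,0,0,0,-0.025,0.35],[0,0,0,0,0,-0.01,0.35],[0,0,0,0,0,0,0.35]]}}

```text
time: 38.07
tool_pos: [0.683, -0.1068, 0.1666]
tcp_rot: [2.016, 2.4, 0.006]
wrist_force: [0.4, -0.0, -1.6]
width: 0.538
grip_force: 36.3
```

```bash
python3 plan.py .6,.357,.163 .4729,.3569,.163 .4729,.3569,.163,100
```

```text
now [ 0.683  -0.1068  0.1666] yaw 99.9 tilt 0.48 q [-0.19  0.33  1.64  0.    1.16 -0.36]
-> [0.6, 0.357, 0.163] shift [ 0.4712 -0.0018  0.0036] rows 12 x [0.0393, -0.0002, 0.0003] ; turn az -0.0 rows 0 x -0.0
-> [0.4729, 0.3569, 0.163] shift [ 0.0218 -0.1252 -0.    ] rows 4 x [0.0055, -0.0313, -0.0] ; turn az -0.0 rows 0 x -0.0
-> [0.4729, 0.3569, 0.163, 100.0] shift [ 0.  0. -0.] rows 1 x [0.0, 0.0, -0.0] ; turn az -0.07 rows 0 x -0.07
```

Emit:
{"method": "drive_tool", "body": {"rows": [[0,0,0,0.018,0,0,0.35],[0,0,0,0.03,0,0,0.35],[0,0,0,0.036,0,0,0.35],[0,0,0,0.036,0,0,0.35],[0,0,0,0.036,0,0,0.35],[0,0,0,0.036,0,0,0.35],[0,0,0,0.036,0,0,0.35],[0,0,0,0.036,0,0,0.35]]}}

```text
time: 38.73
tool_pos: [0.6318, 0.1555, 0.1577]
tcp_rot: [-2.018, -2.403, 0.007]
wrist_force: [0.7, -0.8, -1.7]
width: 0.541
grip_force: 36.3
```

Emit:
{"method": "drive_tool", "body": {"rows": [[0,0,0,0.036,0,0,0.35],[0,0,0,0.036,0,0,0.35],[0,0,0,0.036,0,0,0.35],[0,0,0,0.036,0,0,0.35],[0,0,0,0.036,0,0,0.35],[0,0,0,0.022,0,0,0.35],[0,0,0,0.01,0,0,0.35],[0,0,0,0,0,0,0.35]]}}

```text
time: 39.4
tool_pos: [0.5956, 0.3644, 0.1581]
tcp_rot: [-2.015, -2.407, 0.006]
wrist_force: [-0.3, -1.1, -1.3]
width: 0.537
grip_force: 36.3
```

```bash
python3 plan.py .4729,.3569,.163,100
```

```text
now [0.5956 0.3644 0.1581] yaw 100.1 tilt 0.27 q [0.51 0.36 1.62 0.   1.17 0.34]
-> [0.4729, 0.3569, 0.163, 100.0] shift [ 0.0142 -0.1221 -0.0049] rows 4 x [0.0036, -0.0305, -0.0012] ; turn az 0.12 rows 0 x 0.12
```

Emit:
{"method": "drive_tool", "body": {"rows": [[0,0,0,0.0014,-0.012,0,0.35],[0,0,0,0.003,-0.026,0,0.35],[0,0,0,0.0034,-0.03,0,0.35],[0,0,0,0.0034,-0.03,0,0.35],[0,0,0,0.002,-0.016,0,0.35],[0,0,0,0.001,-0.008,0,0.35],[0,0,0,0,0,0,0.35],[0,0,0,0,0,0,0.35]]}}

```text
time: 40.07
tool_pos: [0.4763, 0.3545, 0.1611]
tcp_rot: [2.021, 2.404, 0.0]
wrist_force: [0.2, 1.0, -0.7]
width: 0.538
grip_force: 36.4
```

```bash
python3 - <<'E'
from h import *
p=shot('wrist'); save(p,'w7.png',k=1.2)
E
python3 plan.py .4729,.3569,.022,100
```

```text
now [0.4769 0.3549 0.1613] yaw 99.9 tilt 0.06 q [ 0.6   0.17  1.86 -0.    1.12  0.43]
-> [0.4729, 0.3569, 0.022, 100.0] shift [ 0.0027 -0.0036  0.1393] rows 4 x [0.0007, -0.0009, 0.0348] ; turn az -0.11 rows 0 x -0.11
```

View pics/w7.png

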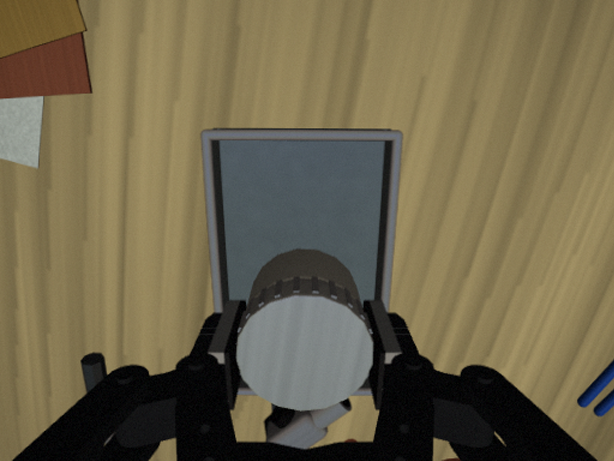

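The jar is centred across the tray (1.2x px 304, tray edges at 205 and 400), and the torch is clear behind. Lowering.

Emit:
{"method": "drive_tool", "body": {"rows": [[0,0,0,0.0075,-0.001,0.025,0.35],[0,0,0,0,0,0.035,0.35],[0,0,0,0,0,0.035,0.35],[0,0,0,0,0,0.025,0.35],[0,0,0,0,0,0.013,0.35],[0,0,0,0,0,0.004,0.35],[0,0,0,0,0,0,0.35],[0,0,0,0,0,0,0.35]]}}

```text
time: 40.78
tool_pos: [0.4751, 0.3634, 0.0256]
tcp_rot: [2.021, 2.404, 0.004]
wrist_force: [-0.2, 0.8, -0.5]
width: 0.539
grip_force: 36.4
```

Emit:
{"method": "drive_tool", "body": {"rows": [[0,0,0,0,0,0.002,0.35],[0,0,0,0,0,0,0.35]]}}

```text
time: 40.95
tool_pos: [0.475, 0.3636, 0.0242]
tcp_rot: [2.02, 2.405, 0.006]
wrist_force: [0.4, 0.5, -1.9]
width: 0.536
grip_force: 36.4
```

Emit:
{"method": "drive_tool", "body": {"rows": [[0,0,0,0,0,0.002,0.35],[0,0,0,0,0,0,0.35]]}}

```text
time: 41.12
tool_pos: [0.4739, 0.3629, 0.0211]
tcp_rot: [2.02, 2.405, 0.002]
wrist_force: [0.5, -0.3, -2.1]
width: 0.538
grip_force: 36.4
```

Emit:
{"method": "drive_tool", "body": {"rows": [[0,0,0,0,0,0.0015,0.35],[0,0,0,0,0,0,0.35]]}}

```text
time: 41.28
tool_pos: [0.4738, 0.363, 0.0194]
tcp_rot: [2.021, 2.405, 0.002]
wrist_force: [0.5, 0.1, 0.9]
width: 0.537
grip_force: 36.6
```

Emit:
{"method": "drive_tool", "body": {"rows": [[0,0,0,0,0,0.0015,0.35],[0,0,0,0,0,0,0.35]]}}

```text
time: 41.45
tool_pos: [0.4738, 0.363, 0.0193]
tcp_rot: [2.021, 2.405, 0.001]
wrist_force: [-4.6, -2.6, 10.7]
width: 0.534
grip_force: 37.3
```

Emit:
{"method": "drive_tool", "body": {"rows": [[0,0,0,0,0,0,0.65],[0,0,0,0,0,0,0.75],[0,0,0,0,0,0,0.75],[0,0,0,0,0,-0.02,0.75],[0,0,0,0,0,-0.04,0.75],[0,0,0,0,0,-0.04,0.75],[0,0,0,0,0,-0.04,0.9],[0,0,0,0,0,-0.04,1]]}}

```text
time: 42.12
tool_pos: [0.4729, 0.3622, 0.1984]
tcp_rot: [-2.021, -2.405, 0.002]
wrist_force: [0.9, 0.9, 1.3]
width: 0.99
grip_force: 0.0
```

Emit:
{"method": "drive_tool", "body": {"rows": [[0,0,0,0,0,-0.04,1],[0,0,0,0.03,0,-0.02,1],[0,0,0,0.03,0,0,1],[0,0,0,0.03,0,0,1],[0,0,0,0.03,0,0,1],[0,0,0,0.03,0,0,1],[0,0,0,0,0,0,1]]}}

```text
time: 42.7
tool_pos: [0.4459, 0.515, 0.2563]
tcp_rot: [-2.015, -2.407, -0.002]
wrist_force: [-0.8, -0.3, 0.8]
width: 1.0
grip_force: 0.0
```

```bash
python3 - <<'E'
from fit import *
P=[shot('top'),shot('scene')]
im=np.hstack([P[0]['color'][80:280,60:450],P[1]['color'][140:340,60:450]])[:,:,::-1]
cv2.imwrite('pics/end.png',cv2.resize(im,None,fx=1.02,fy=1.02)) if 0 else cv2.imwrite('pics/end.png',cv2.resize(np.vstack([im[:,:390],im[:,390:]]),None,fx=1.45,fy=1.45,interpolation=cv2.INTER_CUBIC))
for o,v0 in dict(cuff=[.678,.0915,0,0],jar=[.473,.362,0,.005],torch=[.49,.2585,.93,.005],case=[.4713,-.3135,.174,0]).items():
    for p in P:
        for m in masks_of(p,o)[:1]: print(o,round(m['score'],2),*[np.round(t,4) for t in fit(o,[(p,m['mask'].astype(np.float32))],v0,False)])
print(status.read_state()['time'])
E
```

```text
cuff 0.82 [ 0.6751  0.0915 -0.0428  0.    ] 0.5051
cuff 0.9 [0.6784 0.0916 0.284  0.    ] 0.5024
jar 0.7 [0.473  0.3629 0.0329 0.005 ] 0.055
jar 0.66 [0.4732 0.3662 0.248  0.005 ] 0.1613
torch 0.57 [0.4875 0.2573 0.9822 0.005 ] 0.1039
torch 0.97 [0.49   0.2584 1.0424 0.005 ] 0.0916
case 0.88 [ 0.4709 -0.3139  0.1693  0.    ] 0.0165
case 0.63 [ 0.4724 -0.3127  0.1771  0.    ] 0.0438
43.2
```

View pics/end.png

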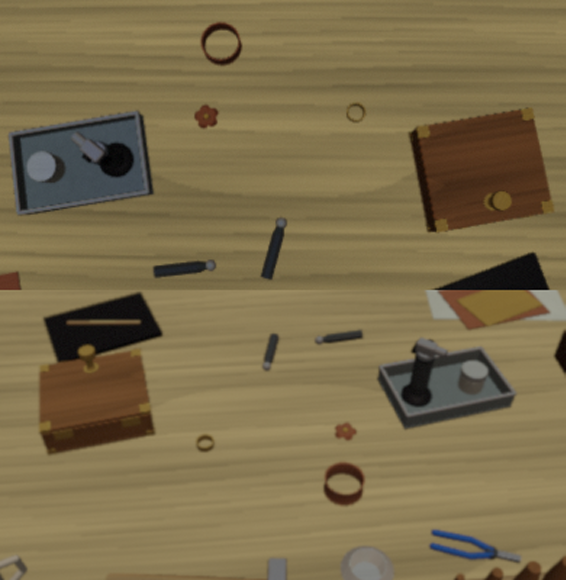

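The final views show the lid shut (knob at 500,201), the torch and jar upright in the tray (115,158 and 42,167), and the cuff where it was. Handing in.

```bash
python3 -c "
from workcell import workorder; print(workorder.finish_job())"
```

```text
the job is handed in; nothing more can be done
None
```

Both kits are made up and the job is handed in at about 43 s: the block and punch lie in the shut case, the torch and jar stand upright in the tray, and the cuff was not moved.

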